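# Pile and oil the steel rollers on a parts stall

### The arm

A 6-joint arm with a two-finger parallel gripper is mounted at the origin on the work surface. World frame = base frame: x ahead of the robot, y to its left, z up, the work surface at z = 0. Lengths are in m, angles in rad, forces in N, time in s.
With the tool pointing down it reaches from about 0.35 to 0.775 m from the base axis. Payload 5.5 kg.
Tool frame: the origin (TCP) lies midway between the tips of the shut fingers; the grasp point (between the pads) lies env.tcp_to_grasp behind it (env.tcp_to_grasp is the distance from the TCP to the grasp point, in m); z points along the fingers, y is the direction in which the jaws open and shut (so a half turn about z gives the same grasp; the last joint's range is limited). The gripper opens to 85 mm and grips with 20 to 120 N. Pads are 22 mm wide; open, the fingers measure 114 mm over their backs; the gripper's body (76 mm by 85 mm) begins 54 mm behind the grasp point. The pads swing forward as they close: fully open they stand 13 mm farther back than shut.
Start: joints at [1.128, 0.313, 0.046, 1.304, 0, 1.431], TCP at [0.171, 0.549, 0.231] pointing down, gripper open.
Joint ranges: [-2.76, 2.76], [-0.86, 1.69], [-1.03, 1.26], [-2.2, 2.34], [-1.47, 1.5], [-3.14, 3.14]. Speed limits (rad/s): [2.57, 2.57, 3.14, 3.14, 3.14, 3.14].

### API

Orientations are given as a unit quaternion [w, x, y, z].
In Python, from workcell import env gives the robot as it stands.
- The arm moves only by the shell command python3 -m handwheel 'ROWS' [OPENING] [FORCE]. ROWS is JSON, a list of rows, each an object of numbers: "dx", "dy", "dz": the shift along the tool's x, y, z normalised to -1 to 1, where 1 is 20 mm; "roll": the turn about the tool's z normalised to -1 to 1, where 1 is 6 degrees. In form: [{"dx": .., "dy": .., "dz": .., "roll": ..}, ...]. A call has 1 to 8 rows; each row shifts and turns the commanded pose from where the row before left it, along the tool's axes as they then stand; what a row does not reach is not made up. A row lasts 1/12 s, in which the tool goes at most 41.7 mm and 7.16 degrees, less where a joint would pass 70% of its speed; a pose out of reach is approached as far as the arm can. A call with a number of a shift or a turn outside -1 to 1 is refused whole. A call with a gripper value outside its range is refused whole. OPENING is the closure in counts, from 0 (fully open) to 255 (shut), set as the call begins (- or left out, the last holds). The fingers move at their own pace and stop on an object; FORCE is the grip in N (left out, the last holds). Time passes only in rows, so rows that do not move let the fingers close. It gives the time, the measured TCP pose, the force and the opening at its end, in the units of the state.
- env.get_state(): the state, without advancing time (a new reading comes with each control period).
- env.read_camera(name): name is "side" or "top"; returns the picture (384x512x3 uint8, blue, green, red); there is no depth.
- env.calibration(name): a dict with "fx", "fy", "cx", "cy" (pixels), "R" (3x3) and "t" (3): a world point X has camera coordinates R X + t. Camera axes: x right, y down, z forward; pixel columns grow to the right and rows downward; lengths in m; the calibration is good to about 2 mm. A picture is of the moment at which its call begins. calibration takes no time and is no camera call.
- env.hand_in(): hands the job in, once; it reports no verdict.
The state is a dict: "clock": time; "joint_pos": joint angles; "qvel": joint speeds; "tau": joint torques, N m; "tcp_pos": TCP position; "orientation": TCP orientation; "wrist_force": force on the tool from outside, world axes, zero at the start; "ft_torque": the same for the moment, N m; "finger_gap": finger opening in m.
Only numpy, scipy, OpenCV 4.12 (cv2) and the standard library are available. Lean on these libraries where they do the work, as an engineer would, in place of code of your own. Each camera call takes 0.05 s, during which the arm holds its last target.

### The job

Put the loose steel rollers on display: lay three of them centred in the three grooves of the wooden rack, and mist that bottom row by pressing the oil can's nozzle cap right down for a moment and letting it spring back. Only then saddle all the remaining rollers centrally in the gaps on top, layer on layer, so that every roller is in the pyramid, and press and release the cap again to mist the finished pile. Leave the other wares where they are.

Things in the scene. Friction and masses are not known exactly. Their poses are not given: they have to be found in the camera images.
- roller1: plain steel roller (a solid-looking cylinder with dark bore marks on its ends), 44 mm diameter, 56 mm long, about 0.3 kg, lying on its side; origin at its centre, its x axis runs along the roller. It may be absent: four to six of roller1..roller6 are there, all alike
- roller2: plain steel roller (a solid-looking cylinder with dark bore marks on its ends), 44 mm diameter, 56 mm long, about 0.3 kg, lying on its side; origin at its centre, its x axis runs along the roller. It may be absent: four to six of roller1..roller6 are there, all alike
- roller3: plain steel roller (a solid-looking cylinder with dark bore marks on its ends), 44 mm diameter, 56 mm long, about 0.3 kg, lying on its side; origin at its centre, its x axis runs along the roller. It may be absent: four to six of roller1..roller6 are there, all alike
- roller4: plain steel roller (a solid-looking cylinder with dark bore marks on its ends), 44 mm diameter, 56 mm long, about 0.3 kg, lying on its side; origin at its centre, its x axis runs along the roller. It may be absent: four to six of roller1..roller6 are there, all alike
- roller5: plain steel roller (a solid-looking cylinder with dark bore marks on its ends), 44 mm diameter, 56 mm long, about 0.3 kg, lying on its side; origin at its centre, its x axis runs along the roller. It may be absent: four to six of roller1..roller6 are there, all alike
- roller6: plain steel roller (a solid-looking cylinder with dark bore marks on its ends), 44 mm diameter, 56 mm long, about 0.3 kg, lying on its side; origin at its centre, its x axis runs along the roller. It may be absent: four to six of roller1..roller6 are there, all alike
- rack: low fixed wooden display rack, 64 mm (its x) by 180 mm (its y), a 10 mm board with four 8 mm high, 15 mm wide battens along x that leave three grooves side by side along y, 50 mm apart; each groove takes one roller lying along the rack's x, centred on the board. Origin: centre of the underside
- low0 (a point): where the centre of a roller lies when it is seated in groove 0 of the rack (32 mm above the table), bottom row; groove 0 is at the rack's -y end; axes as the rack's
- low1 (a point): where the centre of a roller lies when it is seated in groove 1 of the rack (32 mm above the table), bottom row; groove 0 is at the rack's -y end; axes as the rack's
- low2 (a point): where the centre of a roller lies when it is seated in groove 2 of the rack (32 mm above the table), bottom row; groove 0 is at the rack's -y end; axes as the rack's
- mid0 (a point): where the centre of a roller lies when it is saddled in the gap over grooves 0 and 1, second layer (about 68 mm above the table)
- mid1 (a point): where the centre of a roller lies when it is saddled in the gap over grooves 1 and 2, second layer (about 68 mm above the table)
- top (a point): where the centre of a roller lies when it is saddled on two second-layer rollers, third layer (about 105 mm above the table)
- can: fixed spray can of preserving oil, clamped upright on a 100 x 90 mm steel foot beside the rack's +y end: 55 mm diameter, shoulder at 140-156 mm; a clamp post on its far side. Origin: centre of the foot's underside
- cap_top (a point): centre of the flat top of the can's black sprung nozzle cap (32 mm diameter, 188 mm above the table when up); its small white nozzle faces the rack
- cap (a joint): travel of the nozzle cap in m: 0 up, 0.007 pressed right down (about 7 N); springs back
- ledge: fixed low wooden strip, 420 mm along x, 18 mm wide, 16 mm high, that keeps rollers from rolling away to the right; origin under its centre
- bearing: bystander: bearing ring lying flat, 54 mm across, 16 mm high; origin under its centre
- nut: bystander: big brass hexagon nut, 52 mm across, 22 mm high; origin under its centre
- flange: bystander: aluminium flanged hub, 68 mm across, 34 mm high; origin under its centre
- wrench: bystander: 170 mm wrench lying flat
- piston: bystander: aluminium piston standing, 64 mm across, 52 mm high; origin under its centre

How it is judged:
By the outcome, as a careful person would: the job done as asked, in the order asked, and still so for the second after the job is handed in, with the robot touching nothing.
Of roller1, roller2, roller3, roller4, roller5, roller6 only 4 to 6 are there at a start; the rules pass over those that are not, and their reading is None.
At some moment in a run one of roller1, roller2, roller3, roller4, roller5, roller6 may be knocked a few centimetres aside while the robot is not near it.
Once in a run the grip may slacken for a moment while it holds something.
It also fails if it takes over 210 s, if anything falls off the work surface, if the arm or the gripper's body presses on something with over 40 N, if the wrist force passes 120 N, or if a joint passes its speed limit or range.

## Working session

There is one attempt and no reset: what is moved stays moved. The work goes in short steps, Python scripts to look and compute and a shell command to move; the robot and the scene stay as the last step left them, time stands still between calls to the robot, and variables do not carry over. Pictures are saved under pics/ and viewed, and the job is handed in when it is done.

```bash
ls; mkdir -p pics; python3 - <<'E'
from workcell import env
import cv2
print(env.get_state(), env.tcp_to_grasp)
for n in("side","top"):
    cv2.imwrite(f"pics/{n}0.png",env.read_camera(n)); c=env.calibration(n); print(n,c)
E
```

```text
pics
{'clock': 0.0, 'joint_pos': array([ 1.12838424e+00,  3.14031387e-01,  4.49666225e-02,  1.30358046e+00,
       -8.11383336e-06,  1.43122164e+00]), 'qvel': array([-0.00237284,  0.0003577 ,  0.00090372,  0.00231388,  0.00045822,
       -0.00029494]), 'tau': array([-1.91275058e-04, -4.80632365e+01,  2.98530149e+01,  1.95375894e-02,
       -1.86180255e-04,  6.12932809e-06]), 'tcp_pos': array([0.17125966, 0.54837036, 0.23038618]), 'orientation': array([-2.61341446e-04,  1.50840679e-01,  9.88557654e-01, -8.86747493e-04]), 'wrist_force': array([-0.21556977, -0.4287841 , -0.46424364]), 'ft_torque': array([ 0.0293903 ,  0.03010193, -0.02283104]), 'finger_gap': 0.08556108365036036} 0.0187
side {'fx': 445.2559750536395, 'fy': 445.2559750536395, 'cx': 257.6168617844475, 'cy': 191.91016376843876, 'R': array([[ 0.92881495, -0.36988021,  0.02216798],
       [-0.1780192 , -0.49789735, -0.84876816],
       [ 0.32497992,  0.78440223, -0.52830028]]), 't': array([-0.53273336,  0.19657128,  1.0837769 ])}
top {'fx': 366.88099083781276, 'fy': 366.88099083781276, 'cx': 256.94759290452566, 'cy': 192.80140362606357, 'R': array([[ 1.87414229e-02, -9.99815066e-01,  4.31190440e-03],
       [-9.84182863e-01, -1.92079140e-02, -1.76111179e-01],
       [ 1.76161433e-01, -9.43128333e-04, -9.84360838e-01]]), 't': array([-0.05152579,  0.55114112,  1.07950117])}
```

View pics/side0.png

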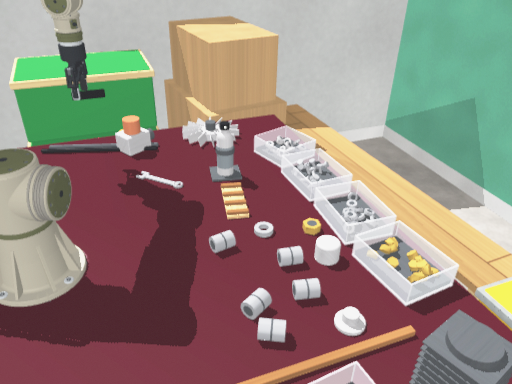

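View pics/top0.png

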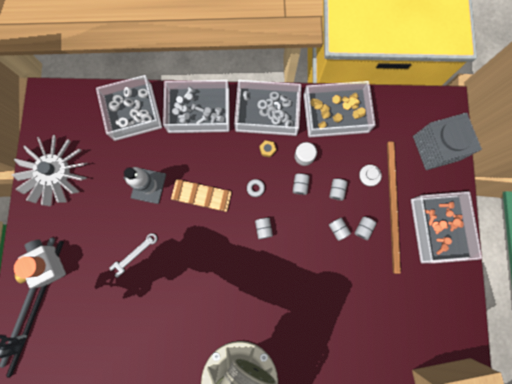

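```bash
python3 - <<'E'
import cv2
a=cv2.imread("pics/top0.png")[120:290,100:420]; cv2.imwrite("pics/t0z.png",cv2.resize(a,None,fx=2.5,fy=2.5,interpolation=cv2.INTER_CUBIC))
a=cv2.imread("pics/side0.png")[110:360,180:440]; cv2.imwrite("pics/s0z.png",cv2.resize(a,None,fx=2.4,fy=2.4,interpolation=cv2.INTER_CUBIC))
E
```

```text
(no output)
```

View pics/t0z.png

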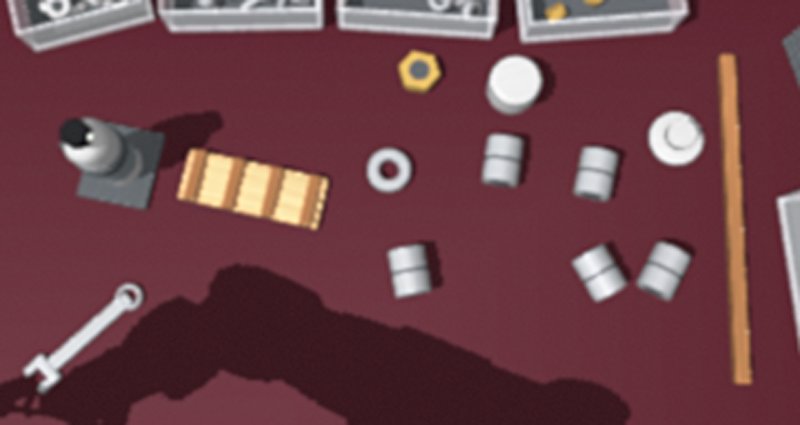

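View pics/s0z.png

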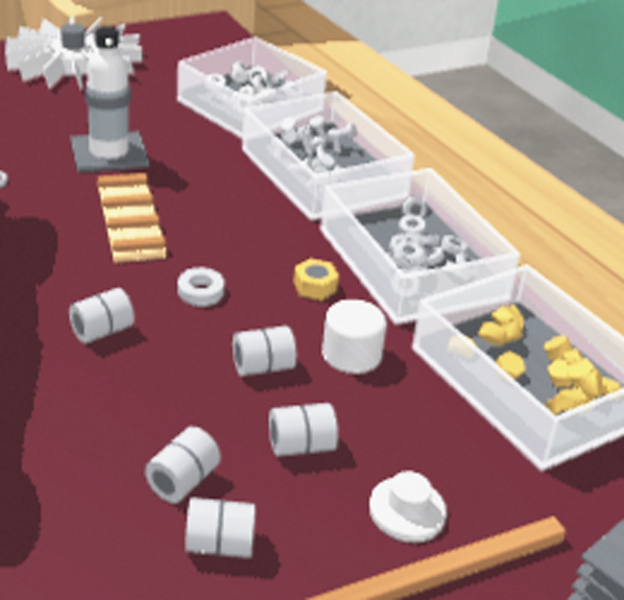

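```bash
cat > h.py <<'E'
from workcell import env
import cv2,numpy as np
CAL={n:env.calibration(n) for n in("side","top")}
def ray(n,u,v):
    c=CAL[n];R=c["R"];d=R.T@np.array([(u-c["cx"])/c["fx"],(v-c["cy"])/c["fy"],1.]);return -R.T@c["t"],d
def cast(n,u,v,z):
    o,d=ray(n,u,v);return o+d*(z-o[2])/d[2]
def proj(n,X):
    c=CAL[n];p=c["R"]@np.array(X)+c["t"];return np.array([c["fx"]*p[0]/p[2]+c["cx"],c["fy"]*p[1]/p[2]+c["cy"]])
def tri(a,b):
    A=np.zeros((3,3));B=np.zeros(3);L=[ray("top",*a),ray("side",*b)]
    for o,d in L:
        d=d/np.linalg.norm(d);P=np.eye(3)-np.outer(d,d);A+=P;B+=P@o
    X=np.linalg.solve(A,B);return X,max(np.linalg.norm(proj("top",X)-a),np.linalg.norm(proj("side",X)-b))
K=4
def blobs(im,mask_fn,lo,hi):
    big=cv2.resize(im,None,fx=K,fy=K,interpolation=cv2.INTER_CUBIC)
    m=mask_fn(cv2.cvtColor(big,cv2.COLOR_BGR2HSV).astype(int)).astype(np.uint8)*255
    out=[]
    for c in cv2.findContours(m,cv2.RETR_EXTERNAL,cv2.CHAIN_APPROX_NONE)[0]:
        a=cv2.contourArea(c)/K/K
        if lo<a<hi:
            M=cv2.moments(c);u=(M["m10"]/M["m00"]+.5)/K-.5;v=(M["m01"]/M["m00"]+.5)/K-.5
            out.append(dict(u=u,v=v,a=a,c=(c[:,0]+.5)/K-.5))
    return out
grey=lambda h:(h[...,1]<70)&(h[...,2]>75)
wood=lambda h:(h[...,0]>8)&(h[...,0]<30)&(h[...,1]>60)&(h[...,2]>120)
def ax(b):
    (c,(w,h),ang)=cv2.minAreaRect(b["c"].astype(np.float32))
    return c,(w,h),ang
E
python3 - <<'E'
from h import *
t=cv2.imread("pics/top0.png");s=cv2.imread("pics/side0.png")
print([ -CAL[n]["R"].T@CAL[n]["t"] for n in CAL])
T=blobs(t,grey,60,900);S=blobs(s,grey,100,2500)
for b in T: print("T",round(b["u"],1),round(b["v"],1),b["a"],cast("top",b["u"],b["v"],.022).round(3),ax(b)[1:])
for b in S: print("S",round(b["u"],1),round(b["v"],1),b["a"],cast("side",b["u"],b["v"],.022).round(3))
for n,i in(("top",t),("side",s)):
  for b in blobs(i,wood,100,3000): print("wood",n,round(b["u"],1),round(b["v"],1),b["a"],ax(b))
E
```

```text
[array([ 0.17759844, -0.94929222,  0.75121271]), array([ 0.35322284, -0.03991188,  1.15990297])]
T 133.1 254.3 480.0 [0.359 0.334 0.022] ((13.868979454040527, 58.481285095214844), 47.070030212402344)
T 339.2 228.9 303.5 [ 0.448 -0.298  0.022] ((21.00330924987793, 15.628897666931152), 59.534454345703125)
T 263.2 227.8 297.03125 [ 0.447 -0.062  0.022] ((20.687580108642578, 15.448442459106445), 79.2156982421875)
T 365.2 227.7 328.75 [ 0.454 -0.379  0.022] ((16.099689483642578, 22.0252685546875), 26.56505012512207)
T 4.2 208.7 240.21875 [0.491 0.746 0.022] ((28.75, 10.75), 90.0)
T 255.2 187.6 266.125 [ 0.573 -0.035  0.022] ((18.25, 18.25), 90.0)
T 337.9 188.8 308.65625 [ 0.575 -0.297  0.022] ((15.444146156311035, 21.71986198425293), 11.309932708740234)
T 300.5 183.6 298.90625 [ 0.589 -0.178  0.022] ((15.226466178894043, 21.266164779663086), 7.696051120758057)
T 143.5 186.0 787.875 [0.572 0.318 0.022] ((40.06246566772461, 31.93004608154297), 12.994617462158203)
T 369.9 175.0 397.125 [ 0.621 -0.399  0.022] ((22.8041934967041, 22.097087860107422), 45.0)
T 305.2 153.3 424.65625 [ 0.689 -0.19
[... 2452 characters left out ...]
25.65625 ((389.03375244140625, 246.17227172851562), (15.6643705368042, 20.08177947998047), 54.462318420410156)
wood side 311.2 225.9 260.1875 ((311.1148681640625, 225.93582153320312), (18.9058837890625, 17.056394577026367), 9.462322235107422)
wood side 234.2 200.5 776.84375 ((234.5176239013672, 200.17526245117188), (38.990901947021484, 22.698463439941406), 77.79953002929688)
wood side 130.8 124.4 299.6875 ((129.375, 124.625), (19.5, 21.0), 90.0)
wood side 38.0 83.3 359.15625 ((37.691558837890625, 83.00157165527344), (7.653937339782715, 57.23340606689453), 84.64417266845703)
wood side 119.9 75.7 425.0 ((119.85546875, 75.65766143798828), (7.145349502563477, 68.2193374633789), 84.8636245727539)
```

```bash
cat >> h.py <<'E'
def rollers(t,s,verbose=True):
    T=[b for b in blobs(t,grey,220,420)];S=blobs(s,grey,250,1200)
    out=[]
    for b in T:
        for q in S:
            X,e=tri((b["u"],b["v"]),(q["u"],q["v"]))
            if e<1.6 and .010<X[2]<.04:
                P=np.array([cast("top",u,v,.022)[:2] for u,v in b["c"]],np.float32)
                (c,wh,ang)=cv2.minAreaRect(P);a=np.deg2rad(ang if wh[0]>wh[1] else ang+90)
                a=(a+np.pi/2)%np.pi-np.pi/2
                out.append((X,a,sorted(wh)))
                if verbose: print("roller",X.round(4),"err",round(e,2),"axis deg",round(np.degrees(a),1),np.round(sorted(wh),3))
    return out
E
python3 - <<'E'
from h import *
t=cv2.imread("pics/top0.png");s=cv2.imread("pics/side0.png")
rollers(t,s)
rt=[b for b in blobs(t,wood,1000,1400) if b["u"]<220][0]; rs=[b for b in blobs(s,wood,700,900) if b["u"]<250][0]
print("rack tri",tri((rt["u"],rt["v"]),(rs["u"],rs["v"])))
for z in(.009,.018):
  P=np.array([cast("top",u,v,z)[:2] for u,v in rt["c"]],np.float32)
  r=cv2.minAreaRect(P);print(z,r,cast("top",rt["u"],rt["v"],z))
  P=np.array([cast("side",u,v,z)[:2] for u,v in rs["c"]],np.float32)
  r=cv2.minAreaRect(P);print("side",z,r,cast("side",rs["u"],rs["v"],z))
dark=lambda h:(h[...,2]<50)
for n,i in(("top",t),("side",s)):
  for b in blobs(i,dark,40,400):
    if (n=="top" and abs(b["u"]-130)<15 and abs(b["v"]-173)<15) or (n=="side" and abs(b["u"]-223)<12 and abs(b["v"]-126)<12): print(n,b["u"],b["v"],b["a"],cast(n,b["u"],b["v"],.182),cast(n,b["u"],b["v"],.188),ax(b))
# foot
foot=lambda h:(h[...,1]<90)&(h[...,2]>60)&(h[...,2]<125)
for b in blobs(t,foot,300,1500): print("foot",b["u"],b["v"],b["a"],ax(b))
for n,i,(u,v) in(("top",t,(130,173)),("side",s,(223,126))):
  a=i[v-28:v+28,u-28:u+28];cv2.imwrite(f"pics/cap_{n}.png",cv2.resize(a,None,fx=9,fy=9,interpolation=cv2.INTER_CUBIC))
E
```

```text
roller [ 0.449  -0.2982  0.0226] err 0.33 axis deg 30.0 [0.049 0.064]
roller [ 0.4471 -0.0624  0.0227] err 0.07 axis deg 11.5 [0.048 0.064]
roller [ 0.4532 -0.3784  0.023 ] err 0.13 axis deg -28.1 [0.049 0.07 ]
roller [ 0.5747 -0.2964  0.0226] err 0.09 axis deg -12.1 [0.049 0.07 ]
roller [ 0.5892 -0.1782  0.0228] err 0.06 axis deg -7.5 [0.048 0.069]
rack tri (array([0.55008018, 0.13760675, 0.00425044]), np.float64(0.2449711005663499))
0.009 ((0.5489012598991394, 0.13740253448486328), (0.18631479144096375, 0.07009675353765488), 78.67875671386719) [0.54853533 0.13704524 0.009     ]
side 0.009 ((0.5503309369087219, 0.13875873386859894), (0.2058781087398529, 0.06889288127422333), 78.15438079833984) [0.54847688 0.13065016 0.009     ]
0.018 ((0.5473710894584656, 0.13601596653461456), (0.1848578304052353, 0.0695485919713974), 78.67874908447266) [0.547008   0.13566145 0.018     ]
side 0.018 ((0.5458112359046936, 0.12556514143943787), (0.20338165760040283, 0.06805751472711563), 78.15432739257812) [0.54397964 0.11755488 0.018     ]
top 129.45485407377382 172.8240271584921 77.09375 [0.57683568 
[... 2235 characters left out ...]
438, 105.08235168457031), (18.09219741821289, 38.120609283447266), 13.614181518554688)
foot 251.75785142932074 105.85606477838971 794.375 ((255.58819580078125, 105.65693664550781), (33.87335205078125, 34.66135025024414), 2.9814612865448)
foot 204.3964675771745 102.96172531144525 928.96875 ((201.28488159179688, 104.41754913330078), (35.44868469238281, 46.665008544921875), 88.9583740234375)
foot 414.8899429042596 60.60768458881733 334.78125 ((399.22515869140625, 64.04325103759766), (147.50694274902344, 13.812521934509277), 1.5481576919555664)
foot 302.04142740932144 66.83467716208887 326.53125 ((303.3057861328125, 65.36177062988281), (12.909586906433105, 37.28071212768555), 10.823010444641113)
```

View pics/cap_top.png

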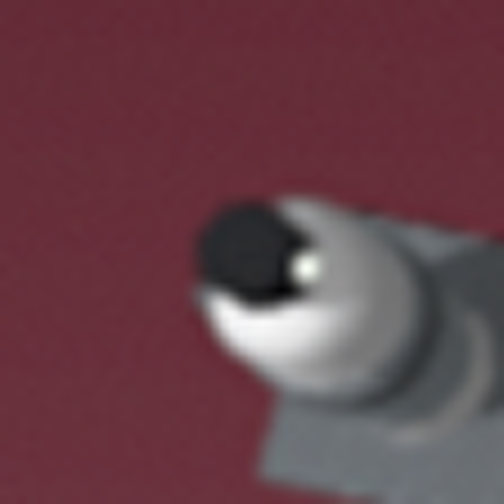

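View pics/cap_side.png

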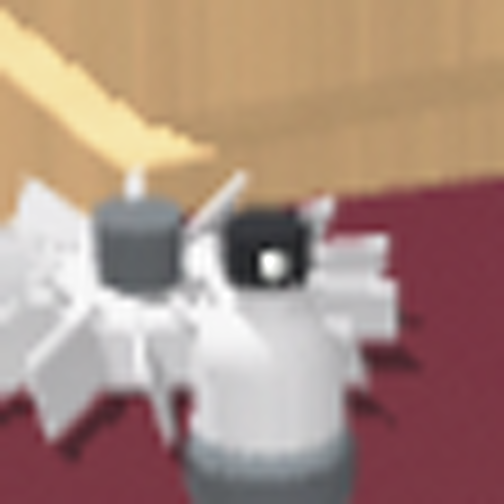

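```bash
python3 - <<'E'
from h import *
t=cv2.imread("pics/top0.png");s=cv2.imread("pics/side0.png")
print("cap",tri((129.3,172.5),(224.2,121.7)),cast("top",129.3,172.5,.188),cast("side",224.2,121.7,.188))
for n,i,(u0,v0,u1,v1) in(("top",t,(165,170,237,220)),("side",s,(212,174,258,226))):
  a=i[v0:v1,u0:u1];cv2.imwrite(f"pics/rk_{n}.png",cv2.resize(a,None,fx=10,fy=10,interpolation=cv2.INTER_CUBIC))
  h=cv2.cvtColor(a,cv2.COLOR_BGR2HSV)
  print(n,[h[y,x].tolist() for x,y in ((12,18),(20,20),(26,22),(34,24),(42,26),(50,28),(58,31))] if n=="top" else "")
b3=lambda h:(h[...,0]>6)&(h[...,0]<30)&(h[...,1]>115)&(h[...,2]>110)
for n,i in(("top",t),("side",s)):
  for b in blobs(i,b3,30,300):
    if (n=="top" and 165<b["u"]<237 and 170<b["v"]<220) or (n=="side" and 212<b["u"]<258 and 174<b["v"]<226): print(n,b["u"],b["v"],b["a"],cast(n,b["u"],b["v"],.018),ax(b)[1:])
E
```

```text
cap (array([0.5757373 , 0.30443659, 0.19360245]), np.float64(0.24984922053593167)) [0.57635628 0.30656804 0.188     ] [0.58045526 0.3170682  0.188     ]
top [[13, 139, 195], [23, 78, 252], [14, 124, 224], [22, 78, 253], [13, 138, 198], [22, 79, 252], [13, 142, 188]]
side 
top 223.69675345043916 199.54532622333753 99.625 [0.53395512 0.06332074 0.018     ] ((6.216961860656738, 21.58092498779297), 10.366321563720703)
top 208.41302438520356 196.2024178549287 100.8125 [0.54369207 0.11188139 0.018     ] ((5.692206382751465, 21.51165199279785), 12.094757080078125)
top 193.02239724650786 192.9139156868656 103.65625 [0.55327613 0.16091133 0.018     ] ((5.8128743171691895, 21.6318302154541), 13.324529647827148)
top 177.79227568006493 189.3774360535932 102.625 [0.56369495 0.2096186  0.018     ] ((6.28906774520874, 21.553436279296875), 12.362493515014648)
side 237.48604452054795 211.1699200913242 91.25 [0.53420183 0.06057979 0.018     ] ((6.339271545410156, 22.6180477142334), 79.24903106689453)
side 235.24039641629847 201.84646539027983 84.875 [0.54440764 0.10953972 0.018     ] ((5.9514899253845215, 22.150814056396484), 80.41705322265625)
side 233.05831343679532 193.1470188353893 78.53125 [0.55428915 0.15824546 0.018     ] ((5.474670886993408, 21.346067428588867), 81.31365203857422)
side 230.7252279202279 184.43562678062676 91.40625 [0.56437251 0.21029667 0.018     ] ((5.271187782287598, 20.883033752441406), 86.34777069091797)
```

View pics/rk_top.png

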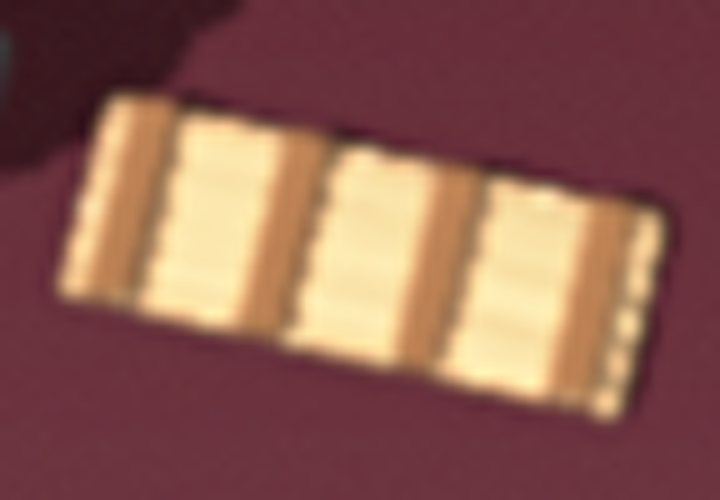

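View pics/rk_side.png

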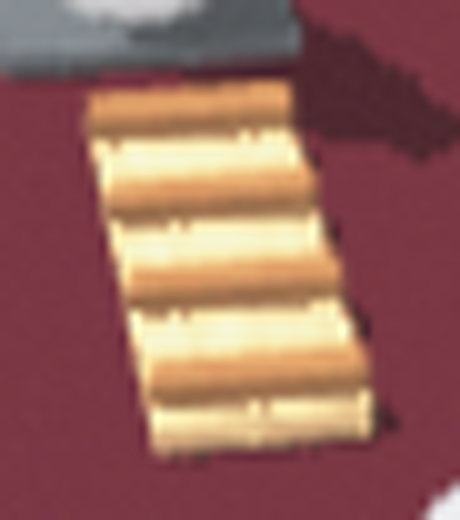

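```bash
cat >> h.py <<'E'
def yaw_pos():
    s=env.get_state();w,x,y,z=s["orientation"]
    ty=np.array([2*(x*y-w*z),1-2*(x*x+z*z)]);return np.degrees(np.arctan2(ty[1],ty[0])),s
def plan(gx,gy,gz,gyaw):
    yw,s=yaw_pos();p=s["tcp_pos"];r=(yw-gyaw)
    r=(r+90)%180-90
    q6=np.degrees(s["joint_pos"][5])+r+np.degrees(np.arctan2(gy,gx)-s["joint_pos"][0])
    yy=np.radians(yw-r);ty=np.array([np.cos(yy),np.sin(yy)]);tx=np.array([-np.sin(yy),np.cos(yy)])
    # tool z down: x = y cross z
    tx=np.array([-ty[1],ty[0]]);
    tx=np.array([np.cross([*ty,0],[0,0,-1])])[0][:2]
    d=np.array([gx,gy])-p[:2]
    print(f"t {s['clock']:.2f} tcp {p.round(4)} yaw {yw:.1f} gap {s['finger_gap']:.4f} F {s['wrist_force'].round(1)}")
    print(f"roll {r/6:.2f} (q6 est {q6:.0f}) then dx {d@tx/.02:.2f} dy {d@ty/.02:.2f} dz {(p[2]-gz)/.02:.2f}")
def axis_m(c):
    P=np.array([cast("top",u,v,.022)[:2] for u,v in c])*1000
    M=cv2.moments((P-P.mean(0)).astype(np.float32).reshape(-1,1,2))
    return np.degrees(.5*np.arctan2(2*M["mu11"],M["mu20"]-M["mu02"]))
E
python3 - <<'E'
from h import *
t=cv2.imread("pics/top0.png")
for b in blobs(t,grey,220,420): print(cast("top",b["u"],b["v"],.022)[:2].round(4),axis_m(b["c"]).round(1))
plan(.447,-.0624,.1,10)
E
```

```text
[ 0.4483 -0.2982] 31.4
[ 0.447  -0.0623] 10.1
[ 0.4536 -0.3788] -31.3
[0.4912 0.7458] 5.2
[ 0.5734 -0.035 ] -34.5
[ 0.5746 -0.2965] -14.3
[ 0.5892 -0.1783] -9.6
[ 0.6214 -0.3993] -45.4
t 0.10 tcp [0.1713 0.5485 0.2305] yaw 72.7 gap 0.0857 F [ 0.1 -0.1 -0.3]
roll 10.44 (q6 est 72) then dx -32.47 dy 8.27 dz 6.52
```

```bash
python3 -m handwheel '[{"roll":1},{"roll":1},{"roll":1},{"roll":1},{"roll":1},{"roll":1},{"roll":1},{"roll":1}]' 0 60; python3 -m handwheel '[{"roll":1},{"roll":1},{"roll":0.44},{"dx":-0.5,"dy":0.1},{"dx":-1,"dy":0.25},{"dx":-1,"dy":0.25},{"dx":-1,"dy":0.25},{"dx":-1,"dy":0.25}]'
python3 -c "
from h import *
plan(.447,-.0624,.1,10)"
```

```text
t 0.10 tcp [0.1713 0.5485 0.2305] yaw 72.7 gap 0.0857 F [ 0.1 -0.1 -0.3]
roll 10.44 (q6 est 72) then dx -32.47 dy 8.27 dz 6.52invalid input at $[0]: expected keys dx, dy, dz, roll
invalid input at $[0]: expected keys dx, dy, dz, roll
```

```bash
python3 -m handwheel '[{"dx":0,"dy":0,"dz":0,"roll":1},{"dx":0,"dy":0,"dz":0,"roll":1},{"dx":0,"dy":0,"dz":0,"roll":1},{"dx":0,"dy":0,"dz":0,"roll":1},{"dx":0,"dy":0,"dz":0,"roll":1},{"dx":0,"dy":0,"dz":0,"roll":1},{"dx":0,"dy":0,"dz":0,"roll":1},{"dx":0,"dy":0,"dz":0,"roll":1}]' 0 60; python3 -m handwheel '[{"dx":0,"dy":0,"dz":0,"roll":1},{"dx":0,"dy":0,"dz":0,"roll":1},{"dx":0,"dy":0,"dz":0,"roll":0.44},{"dx":-1,"dy":0.25,"dz":0,"roll":0},{"dx":-1,"dy":0.25,"dz":0,"roll":0},{"dx":-1,"dy":0.25,"dz":0,"roll":0},{"dx":-1,"dy":0.25,"dz":0,"roll":0},{"dx":-1,"dy":0.25,"dz":0,"roll":0}]'
python3 -c "
from h import *
plan(.447,-.0624,.1,10)"
```

```text
clock: 0.77
tcp_pos: [0.1713, 0.5486, 0.2307]
orientation: [0.0, 0.542, 0.84, -0.001]
wrist_force: [-0.2, 0.0, -0.5]
finger_gap: 0.0854
clock: 1.43
tcp_pos: [0.2135, 0.4536, 0.2308]
orientation: [0.0, 0.643, 0.766, -0.0]
wrist_force: [0.3, -0.5, -0.8]
finger_gap: 0.0854
t 1.43 tcp [0.2135 0.4536 0.2308] yaw 10.0 gap 0.0854 F [ 0.3 -0.5 -0.8]
roll 0.00 (q6 est 72) then dx -27.44 dy 7.02 dz 6.54
```

```bash
for i in 1 ; do python3 -m handwheel '[{"dx":-1,"dy":0.26,"dz":0,"roll":0},{"dx":-1,"dy":0.26,"dz":0,"roll":0},{"dx":-1,"dy":0.26,"dz":0,"roll":0},{"dx":-1,"dy":0.26,"dz":0,"roll":0},{"dx":-1,"dy":0.26,"dz":0,"roll":0},{"dx":-1,"dy":0.26,"dz":0,"roll":0},{"dx":-1,"dy":0.26,"dz":0,"roll":0},{"dx":-1,"dy":0.26,"dz":0,"roll":0}]' >/dev/null; python3 -m handwheel '[{"dx":-1,"dy":0.26,"dz":0,"roll":0},{"dx":-1,"dy":0.26,"dz":0,"roll":0},{"dx":-1,"dy":0.26,"dz":0,"roll":0},{"dx":-1,"dy":0.26,"dz":0,"roll":0},{"dx":-1,"dy":0.26,"dz":0,"roll":0},{"dx":-1,"dy":0.26,"dz":0,"roll":0},{"dx":-1,"dy":0.26,"dz":0,"roll":0},{"dx":-1,"dy":0.26,"dz":0,"roll":0}]'; python3 -m handwheel '[{"dx":-1,"dy":0.26,"dz":0,"roll":0},{"dx":-1,"dy":0.26,"dz":0,"roll":0},{"dx":-1,"dy":0.26,"dz":0.5,"roll":0},{"dx":-1,"dy":0.26,"dz":0.5,"roll":0},{"dx":-1,"dy":0.26,"dz":1,"roll":0},{"dx":-1,"dy":0.26,"dz":1,"roll":0},{"dx":-1,"dy":0.26,"dz":1,"roll":0},{"dx":-1,"dy":0.26,"dz":1,"roll":0}]'; done
python3 -c "
from h import *
plan(.447,-.0624,.1,10)"
```

```text
clock: 2.77
tcp_pos: [0.351, 0.1531, 0.2311]
orientation: [-0.0, 0.643, 0.766, -0.0]
wrist_force: [-0.2, -0.5, 0.0]
finger_gap: 0.0855
clock: 3.43
tcp_pos: [0.4198, 0.0028, 0.1302]
orientation: [-0.0, 0.643, 0.766, 0.0]
wrist_force: [0.9, -0.1, -0.2]
finger_gap: 0.0855
t 3.43 tcp [0.4198 0.0028 0.1302] yaw 10.0 gap 0.0855 F [ 0.9 -0.1 -0.2]
roll 0.00 (q6 est 72) then dx -3.45 dy 0.77 dz 1.51
```

```bash
python3 -m handwheel '[{"dx":-1,"dy":0.25,"dz":0,"roll":0},{"dx":-1,"dy":0.25,"dz":0,"roll":0},{"dx":-1,"dy":0.25,"dz":0.5,"roll":0},{"dx":-0.45,"dy":0,"dz":0.5,"roll":0},{"dx":0,"dy":0,"dz":0,"roll":0}]'
python3 -c "
from h import *
s=env.read_camera('side');t=env.read_camera('top')
cv2.imwrite('pics/s1.png',s);cv2.imwrite('pics/t1.png',t)
rollers(t,s)
plan(.447,-.0624,.003,10)"
```

```text
clock: 3.85
tcp_pos: [0.4456, -0.0626, 0.1092]
orientation: [-0.001, 0.644, 0.765, -0.001]
wrist_force: [-1.5, 0.1, -1.2]
finger_gap: 0.0852
roller [ 0.4492 -0.2979  0.022 ] err 0.15 axis deg 30.2 [0.049 0.063]
roller [ 0.4534 -0.379   0.0234] err 0.31 axis deg -28.1 [0.047 0.067]
roller [ 0.575  -0.2969  0.0228] err 0.21 axis deg -12.1 [0.047 0.068]
t 3.95 tcp [ 0.4451 -0.0609  0.1104] yaw 10.0 gap 0.0854 F [-0.  -0.5 -0.2]
roll -0.00 (q6 est 72) then dx -0.09 dy 0.08 dz 5.37
```

View pics/s1.png

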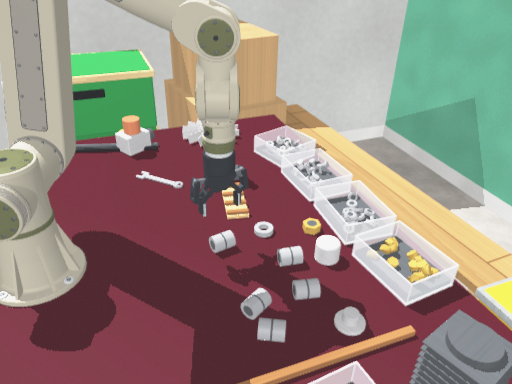

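The side view shows the open gripper directly above the first roller, at (222,241). None of the other rollers has moved.

```bash
python3 -m handwheel '[{"dx":-0.09,"dy":0.08,"dz":0.87,"roll":0},{"dx":0,"dy":0,"dz":1,"roll":0},{"dx":0,"dy":0,"dz":1,"roll":0},{"dx":0,"dy":0,"dz":1,"roll":0},{"dx":0,"dy":0,"dz":0.75,"roll":0},{"dx":0,"dy":0,"dz":0.5,"roll":0},{"dx":0,"dy":0,"dz":0.2,"roll":0},{"dx":0,"dy":0,"dz":0,"roll":0}]'; python3 -m handwheel '[{"dx":0,"dy":0,"dz":0,"roll":0},{"dx":0,"dy":0,"dz":0,"roll":0},{"dx":0,"dy":0,"dz":0,"roll":0},{"dx":0,"dy":0,"dz":0,"roll":0},{"dx":0,"dy":0,"dz":0,"roll":0},{"dx":0,"dy":0,"dz":0,"roll":0},{"dx":0,"dy":0,"dz":0,"roll":0},{"dx":0,"dy":0,"dz":0,"roll":0}]' 255 60
```

```text
clock: 4.62
tcp_pos: [0.4475, -0.0618, 0.0045]
orientation: [-0.001, 0.642, 0.767, -0.0]
wrist_force: [-0.4, 1.1, 0.1]
finger_gap: 0.086
clock: 5.28
tcp_pos: [0.4493, -0.0632, 0.006]
orientation: [0.001, 0.643, 0.766, 0.001]
wrist_force: [-0.7, 0.8, 6.5]
finger_gap: 0.055
```

```bash
python3 -m handwheel '[{"dx":0,"dy":0,"dz":-0.5,"roll":0},{"dx":0,"dy":0,"dz":-1,"roll":0},{"dx":0,"dy":0,"dz":-1,"roll":0.5},{"dx":0,"dy":0,"dz":-1,"roll":1},{"dx":0,"dy":0,"dz":-1,"roll":1},{"dx":0,"dy":0,"dz":-1,"roll":1},{"dx":0,"dy":0,"dz":0,"roll":0.08},{"dx":0,"dy":0,"dz":0,"roll":0}]'
python3 -c "
from h import *
plan(.559,.186,.013,-11.5)"
```

```text
clock: 5.95
tcp_pos: [0.4493, -0.0634, 0.1156]
orientation: [0.001, 0.774, 0.634, 0.001]
wrist_force: [0.1, -0.1, -3.2]
finger_gap: 0.0553
t 5.95 tcp [ 0.4493 -0.0634  0.1156] yaw -11.4 gap 0.0553 F [ 0.1 -0.1 -3.2]
roll 0.02 (q6 est 120) then dx 13.31 dy 2.89 dz 5.13
```

```bash
python3 -m handwheel '[{"dx":0.5,"dy":0.1,"dz":0,"roll":0},{"dx":1,"dy":0.22,"dz":0,"roll":0},{"dx":1,"dy":0.22,"dz":0,"roll":0},{"dx":1,"dy":0.22,"dz":0,"roll":0},{"dx":1,"dy":0.22,"dz":0,"roll":0},{"dx":1,"dy":0.22,"dz":0,"roll":0},{"dx":1,"dy":0.22,"dz":0,"roll":0},{"dx":1,"dy":0.22,"dz":0,"roll":0}]'; python3 -m handwheel '[{"dx":1,"dy":0.22,"dz":0,"roll":0},{"dx":1,"dy":0.22,"dz":0,"roll":0},{"dx":1,"dy":0.22,"dz":0,"roll":0},{"dx":1,"dy":0.22,"dz":0,"roll":0},{"dx":1,"dy":0.22,"dz":0,"roll":0},{"dx":0.81,"dy":0.15,"dz":0.5,"roll":0},{"dx":0,"dy":0,"dz":1,"roll":0},{"dx":0,"dy":0,"dz":1,"roll":0}]'
python3 -m handwheel '[{"dx":0,"dy":0,"dz":0.5,"roll":0},{"dx":0,"dy":0,"dz":0,"roll":0}]'
python3 -c "
from h import *
s=env.read_camera('side');t=env.read_camera('top')
cv2.imwrite('pics/s2.png',s[60:280,100:360]);cv2.imwrite('pics/t2.png',t)
plan(.559,.186,.016,-11.5)
x=cv2.resize(s[100:260,160:320],None,fx=3.5,fy=3.5,interpolation=cv2.INTER_CUBIC);cv2.imwrite('pics/s2.png',x)"
```

```text
clock: 6.62
tcp_pos: [0.5094, 0.0791, 0.1128]
orientation: [-0.001, 0.774, 0.634, -0.001]
wrist_force: [-0.2, 0.3, -3.1]
finger_gap: 0.0555
clock: 7.28
tcp_pos: [0.5578, 0.1882, 0.0627]
orientation: [-0.0, 0.773, 0.634, -0.0]
wrist_force: [-1.5, -0.7, -4.0]
finger_gap: 0.0551
clock: 7.45
tcp_pos: [0.5544, 0.1862, 0.0503]
orientation: [-0.002, 0.774, 0.634, -0.004]
wrist_force: [-0.9, -0.2, -2.9]
finger_gap: 0.0554
t 7.55 tcp [0.5571 0.1863 0.0539] yaw -11.4 gap 0.0553 F [-0.2  0.1 -2.5]
roll 0.01 (q6 est 120) then dx 0.00 dy 0.10 dz 1.89
```

View pics/s2.png

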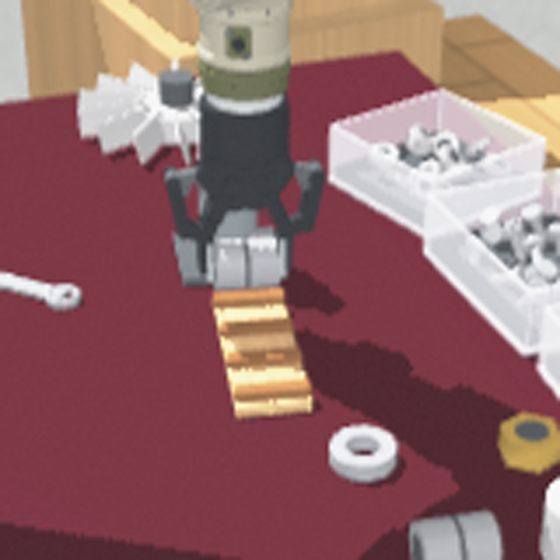

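The roller is level in the jaws over the far end of the rack, at about (230,175) in the full frame. I'll lower it.

```bash
python3 -m handwheel '[{"dx":0,"dy":0.08,"dz":0.5,"roll":0},{"dx":0,"dy":0,"dz":0.5,"roll":0},{"dx":0,"dy":0,"dz":0.4,"roll":0},{"dx":0,"dy":0,"dz":0.2,"roll":0},{"dx":0,"dy":0,"dz":0.2,"roll":0},{"dx":0,"dy":0,"dz":0,"roll":0},{"dx":0,"dy":0,"dz":0,"roll":0}]'
python3 -c "
from h import *
plan(.559,.186,.016,-11.5)"
```

```text
clock: 8.13
tcp_pos: [0.5595, 0.186, 0.0188]
orientation: [-0.0, 0.774, 0.633, -0.0]
wrist_force: [-0.7, -0.1, -2.6]
finger_gap: 0.055
t 8.13 tcp [0.5595 0.186  0.0188] yaw -11.5 gap 0.0550 F [-0.7 -0.1 -2.6]
roll 0.00 (q6 est 120) then dx -0.00 dy -0.03 dz 0.14
```

```bash
python3 -m handwheel '[{"dx":0,"dy":0,"dz":0.12,"roll":0},{"dx":0,"dy":0,"dz":0,"roll":0},{"dx":0,"dy":0,"dz":0,"roll":0}]'
```

```text
clock: 8.38
tcp_pos: [0.56, 0.1861, 0.0168]
orientation: [0.0, 0.774, 0.633, 0.0]
wrist_force: [0.4, 1.1, -2.8]
finger_gap: 0.0553
```

```bash
python3 -m handwheel '[{"dx":0,"dy":0,"dz":0.1,"roll":0},{"dx":0,"dy":0,"dz":0,"roll":0},{"dx":0,"dy":0,"dz":0,"roll":0}]'
```

```text
clock: 8.63
tcp_pos: [0.5603, 0.1864, 0.0161]
orientation: [0.0, 0.774, 0.633, 0.001]
wrist_force: [-2.1, 0.9, 6.0]
finger_gap: 0.0557
```

```bash
python3 -m handwheel '[{"dx":0,"dy":0,"dz":0,"roll":0},{"dx":0,"dy":0,"dz":0,"roll":0},{"dx":0,"dy":0,"dz":0,"roll":0},{"dx":0,"dy":0,"dz":0,"roll":0},{"dx":0,"dy":0,"dz":-0.5,"roll":0},{"dx":0,"dy":0,"dz":-1,"roll":0},{"dx":0,"dy":0,"dz":-1,"roll":0},{"dx":0,"dy":0,"dz":-1,"roll":0}]' 0
python3 -m handwheel '[{"dx":-1,"dy":0,"dz":-1,"roll":0},{"dx":-1,"dy":0,"dz":-0.5,"roll":0},{"dx":-1,"dy":0,"dz":0,"roll":0},{"dx":-1,"dy":0,"dz":0,"roll":0},{"dx":-1,"dy":0,"dz":0,"roll":0},{"dx":-1,"dy":0,"dz":0,"roll":0},{"dx":-1,"dy":0,"dz":0,"roll":0},{"dx":-1,"dy":0,"dz":0,"roll":0}]'
python3 -c "
from h import *
s=env.read_camera('side');t=env.read_camera('top')
rollers(t,s)
plan(.5892,-.1782,.006,-9.6)
x=cv2.resize(s[140:300,160:320],None,fx=3.5,fy=3.5,interpolation=cv2.INTER_CUBIC)
cv2.imwrite('pics/s3.png',x)
cv2.imwrite('pics/t3.png',cv2.resize(t[120:290,100:420],None,fx=2.4,fy=2.4))"
```

```text
clock: 9.3
tcp_pos: [0.5595, 0.1859, 0.0857]
orientation: [-0.0, 0.774, 0.633, -0.0]
wrist_force: [0.6, -0.2, -0.1]
finger_gap: 0.0858
clock: 9.97
tcp_pos: [0.5276, 0.0283, 0.1153]
orientation: [0.0, 0.774, 0.633, 0.0]
wrist_force: [0.4, -1.3, -0.8]
finger_gap: 0.0853
roller [ 0.449  -0.2987  0.0226] err 0.17 axis deg 30.7 [0.047 0.061]
roller [ 0.4535 -0.3792  0.0236] err 0.36 axis deg -27.7 [0.046 0.067]
roller [ 0.5752 -0.297   0.0228] err 0.14 axis deg -12.0 [0.046 0.067]
roller [ 0.5885 -0.1784  0.0233] err 0.26 axis deg -7.6 [0.048 0.068]
t 10.07 tcp [0.5275 0.027  0.1152] yaw -11.7 gap 0.0852 F [-0.1 -0.2  0.2]
roll -0.34 (q6 est 83) then dx -9.60 dy 4.75 dz 5.46
```

View pics/s3.png

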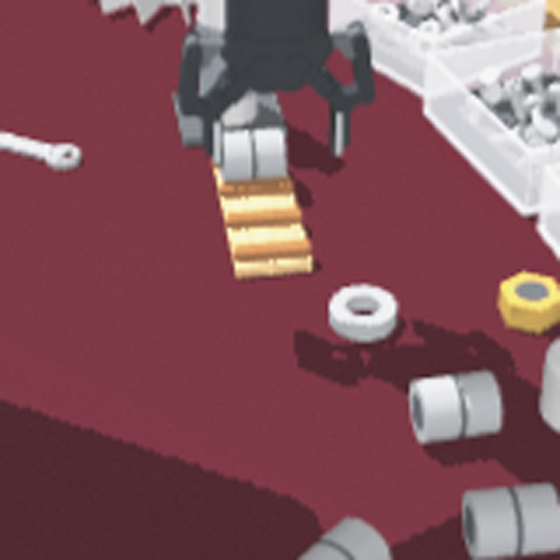

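View pics/t3.png

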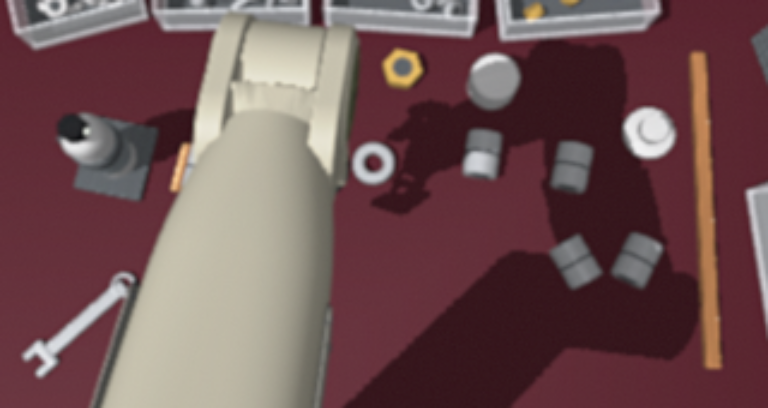

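```bash
python3 -m handwheel '[{"dx":0,"dy":0,"dz":0,"roll":-0.34},{"dx":-1,"dy":0.5,"dz":0,"roll":0},{"dx":-1,"dy":0.5,"dz":0,"roll":0},{"dx":-1,"dy":0.5,"dz":0,"roll":0},{"dx":-1,"dy":0.5,"dz":0,"roll":0},{"dx":-1,"dy":0.5,"dz":0,"roll":0},{"dx":-1,"dy":0.5,"dz":0,"roll":0},{"dx":-1,"dy":0.5,"dz":0,"roll":0}]' 45
python3 -m handwheel '[{"dx":-1,"dy":0.5,"dz":0,"roll":0},{"dx":-1,"dy":0.5,"dz":0,"roll":0},{"dx":-0.6,"dy":0.25,"dz":0,"roll":0},{"dx":0,"dy":0,"dz":0.5,"roll":0},{"dx":0,"dy":0,"dz":0.5,"roll":0},{"dx":0,"dy":0,"dz":0,"roll":0},{"dx":0,"dy":0,"dz":0,"roll":0}]'
python3 -c "
from h import *
s=env.read_camera('side');t=env.read_camera('top')
rollers(t,s)
plan(.5888,-.1782,.008,-9)
x=cv2.resize(s[140:340,200:400],None,fx=3,fy=3,interpolation=cv2.INTER_CUBIC)
cv2.imwrite('pics/s4.png',x)"
```

```text
clock: 10.73
tcp_pos: [0.5746, -0.1208, 0.115]
orientation: [0.0, 0.763, 0.647, 0.0]
wrist_force: [0.5, -0.0, -0.0]
finger_gap: 0.0703
clock: 11.32
tcp_pos: [0.5886, -0.1739, 0.093]
orientation: [-0.002, 0.762, 0.647, -0.001]
wrist_force: [-0.3, -0.1, 0.5]
finger_gap: 0.0701
roller [ 0.4532 -0.3792  0.0236] err 0.21 axis deg -28.1 [0.044 0.067]
t 11.42 tcp [ 0.5897 -0.1745  0.0943] yaw -9.4 gap 0.0705 F [-0.2 -1.1  0.2]
roll -0.06 (q6 est 82) then dx -0.19 dy -0.01 dz 4.32
```

View pics/s4.png

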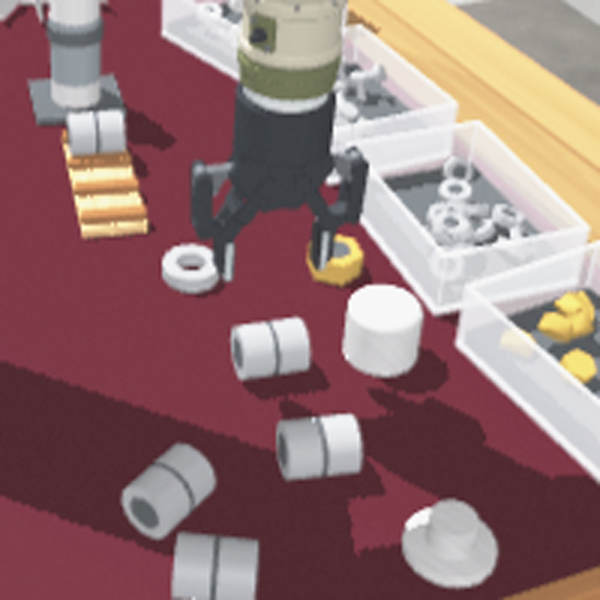

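The first roller sits in the +y groove, at about (232,184) in the full frame. The gripper is above the roller at (290,256), and the fingers clear the piston.

```bash
python3 -m handwheel '[{"dx":-0.19,"dy":0,"dz":0.7,"roll":0},{"dx":0,"dy":0,"dz":1,"roll":0},{"dx":0,"dy":0,"dz":1,"roll":0},{"dx":0,"dy":0,"dz":1,"roll":0},{"dx":0,"dy":0,"dz":0.4,"roll":0},{"dx":0,"dy":0,"dz":0.2,"roll":0},{"dx":0,"dy":0,"dz":0,"roll":0},{"dx":0,"dy":0,"dz":0,"roll":0}]'; python3 -m handwheel '[{"dx":0,"dy":0,"dz":0,"roll":0},{"dx":0,"dy":0,"dz":0,"roll":0},{"dx":0,"dy":0,"dz":0,"roll":0},{"dx":0,"dy":0,"dz":0,"roll":0},{"dx":0,"dy":0,"dz":0,"roll":0},{"dx":0,"dy":0,"dz":0,"roll":0},{"dx":0,"dy":0,"dz":0,"roll":0},{"dx":0,"dy":0,"dz":0,"roll":0}]' 255 60
python3 -m handwheel '[{"dx":0,"dy":0,"dz":-0.5,"roll":0},{"dx":0,"dy":0,"dz":-1,"roll":0},{"dx":0,"dy":0,"dz":-1,"roll":0},{"dx":0,"dy":0,"dz":-1,"roll":0},{"dx":0,"dy":0,"dz":-1,"roll":0.35},{"dx":0,"dy":0,"dz":-1,"roll":0},{"dx":0,"dy":0,"dz":0,"roll":0}]'
python3 -c "
from h import *
plan(.549,.137,.016,-11.5)"
```

```text
clock: 12.08
tcp_pos: [0.5902, -0.1796, 0.0095]
orientation: [0.001, 0.763, 0.647, 0.0]
wrist_force: [-0.6, 0.2, -0.1]
finger_gap: 0.0704
clock: 12.75
tcp_pos: [0.5908, -0.18, 0.0103]
orientation: [0.001, 0.763, 0.647, 0.001]
wrist_force: [0.1, 0.3, 6.2]
finger_gap: 0.0554
clock: 13.33
tcp_pos: [0.5914, -0.1804, 0.1229]
orientation: [0.003, 0.775, 0.633, 0.001]
wrist_force: [1.8, -1.1, -3.1]
finger_gap: 0.0552
t 13.33 tcp [ 0.5914 -0.1804  0.1229] yaw -11.5 gap 0.0552 F [ 1.8 -1.1 -3.1]
roll -0.00 (q6 est 116) then dx 15.13 dy -5.24 dz 5.35
```

```bash
python3 -m handwheel '[{"dx":0.5,"dy":-0.15,"dz":0,"roll":0},{"dx":1,"dy":-0.35,"dz":0,"roll":0},{"dx":1,"dy":-0.35,"dz":0,"roll":0},{"dx":1,"dy":-0.35,"dz":0,"roll":0},{"dx":1,"dy":-0.35,"dz":0,"roll":0},{"dx":1,"dy":-0.35,"dz":0,"roll":0},{"dx":1,"dy":-0.35,"dz":0,"roll":0},{"dx":1,"dy":-0.35,"dz":0,"roll":0}]'; python3 -m handwheel '[{"dx":1,"dy":-0.35,"dz":0,"roll":0},{"dx":1,"dy":-0.35,"dz":0,"roll":0},{"dx":1,"dy":-0.35,"dz":0,"roll":0},{"dx":1,"dy":-0.35,"dz":0,"roll":0},{"dx":1,"dy":-0.35,"dz":0,"roll":0},{"dx":1,"dy":-0.35,"dz":0,"roll":0},{"dx":1,"dy":-0.35,"dz":0,"roll":0},{"dx":0.63,"dy":-0.19,"dz":0,"roll":0}]'
python3 -m handwheel '[{"dx":0,"dy":0,"dz":1,"roll":0},{"dx":0,"dy":0,"dz":1,"roll":0},{"dx":0,"dy":0,"dz":1,"roll":0},{"dx":0,"dy":0,"dz":0.5,"roll":0},{"dx":0,"dy":0,"dz":0,"roll":0},{"dx":0,"dy":0,"dz":0,"roll":0}]'
python3 -c "
from h import *
s=env.read_camera('side')
plan(.549,.137,.020,-11.5)
x=cv2.resize(s[100:260,160:320],None,fx=3.5,fy=3.5,interpolation=cv2.INTER_CUBIC)
cv2.imwrite('pics/s5.png',x)"
```

```text
clock: 14.0
tcp_pos: [0.5663, -0.0202, 0.1162]
orientation: [-0.002, 0.774, 0.633, -0.001]
wrist_force: [-0.4, 0.3, -2.8]
finger_gap: 0.0551
clock: 14.67
tcp_pos: [0.5447, 0.1401, 0.1164]
orientation: [-0.001, 0.774, 0.633, -0.001]
wrist_force: [-0.1, -0.8, -4.7]
finger_gap: 0.0555
clock: 15.17
tcp_pos: [0.5462, 0.1378, 0.0476]
orientation: [-0.001, 0.775, 0.632, -0.001]
wrist_force: [0.3, 1.6, -2.8]
finger_gap: 0.0554
t 15.22 tcp [0.5473 0.1379 0.0487] yaw -11.5 gap 0.0553 F [ 1.   0.2 -3.8]
roll -0.01 (q6 est 116) then dx -0.03 dy 0.09 dz 1.43
```

View pics/s5.png

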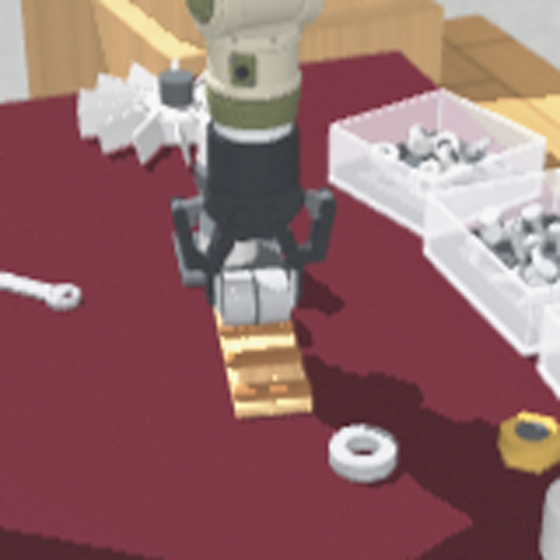

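The roller is held level over the middle groove, at about (234,184) in the full frame. I'll lower it until it makes contact.

```bash
python3 -m handwheel '[{"dx":-0.03,"dy":0.08,"dz":0.5,"roll":0},{"dx":0,"dy":0,"dz":0.4,"roll":0},{"dx":0,"dy":0,"dz":0.2,"roll":0},{"dx":0,"dy":0,"dz":0.2,"roll":0},{"dx":0,"dy":0,"dz":0,"roll":0},{"dx":0,"dy":0,"dz":0,"roll":0}]'; python3 -m handwheel '[{"dx":0,"dy":0,"dz":0.1,"roll":0},{"dx":0,"dy":0,"dz":0,"roll":0},{"dx":0,"dy":0,"dz":0,"roll":0}]'
```

```text
clock: 15.72
tcp_pos: [0.5484, 0.137, 0.0222]
orientation: [-0.0, 0.775, 0.632, -0.0]
wrist_force: [-0.3, 0.2, -4.3]
finger_gap: 0.0555
clock: 15.97
tcp_pos: [0.5488, 0.1371, 0.0206]
orientation: [0.0, 0.775, 0.633, 0.0]
wrist_force: [0.0, -0.4, -2.8]
finger_gap: 0.0552
```

```bash
python3 -m handwheel '[{"dx":0,"dy":0,"dz":0.1,"roll":0},{"dx":0,"dy":0,"dz":0,"roll":0},{"dx":0,"dy":0,"dz":0,"roll":0}]'
```

```text
clock: 16.22
tcp_pos: [0.549, 0.1371, 0.0202]
orientation: [0.0, 0.775, 0.633, 0.001]
wrist_force: [-3.7, -1.1, 7.9]
finger_gap: 0.0552
```

```bash
python3 -m handwheel '[{"dx":0,"dy":0,"dz":0,"roll":0},{"dx":0,"dy":0,"dz":0,"roll":0},{"dx":0,"dy":0,"dz":0,"roll":0},{"dx":0,"dy":0,"dz":0,"roll":0},{"dx":0,"dy":0,"dz":-0.5,"roll":0},{"dx":0,"dy":0,"dz":-1,"roll":0},{"dx":0,"dy":0,"dz":-1,"roll":0},{"dx":0,"dy":0,"dz":-1,"roll":0}]' 0
python3 -m handwheel '[{"dx":-1,"dy":0.25,"dz":-1,"roll":0},{"dx":-1,"dy":0.25,"dz":-0.5,"roll":0},{"dx":-1,"dy":0.25,"dz":0,"roll":0},{"dx":-1,"dy":0.25,"dz":0,"roll":0},{"dx":-1,"dy":0.25,"dz":0,"roll":0},{"dx":-1,"dy":0.25,"dz":0,"roll":0},{"dx":-1,"dy":0.25,"dz":0,"roll":0},{"dx":-1,"dy":0.25,"dz":0,"roll":0}]'
python3 -c "
from h import *
s=env.read_camera('side');t=env.read_camera('top')
rollers(t,s)
plan(.575,-.297,.008,-13)
x=cv2.resize(s[140:340,190:390],None,fx=3,fy=3,interpolation=cv2.INTER_CUBIC)
cv2.imwrite('pics/s6.png',x)"
```

```text
clock: 16.88
tcp_pos: [0.5486, 0.137, 0.0897]
orientation: [-0.0, 0.775, 0.632, -0.0]
wrist_force: [-0.7, 0.4, -0.1]
finger_gap: 0.0855
clock: 17.55
tcp_pos: [0.556, -0.0288, 0.1193]
orientation: [0.0, 0.775, 0.633, 0.0]
wrist_force: [0.5, -0.7, -0.4]
finger_gap: 0.0856
roller [ 0.449  -0.2988  0.023 ] err 0.22 axis deg 30.0 [0.046 0.061]
roller [ 0.4534 -0.379   0.0235] err 0.32 axis deg -28.1 [0.046 0.066]
roller [ 0.5753 -0.2958  0.0214] err 0.03 axis deg -12.0 [0.048 0.069]
t 17.65 tcp [ 0.5565 -0.0304  0.1192] yaw -11.7 gap 0.0854 F [-0.8  0.9  0.3]
roll 0.21 (q6 est 76) then dx -12.78 dy 3.90 dz 5.56
```

View pics/s6.png

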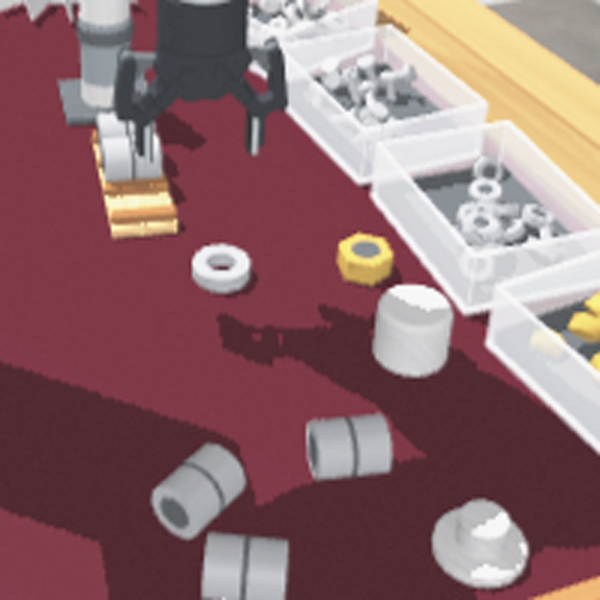

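Two rollers are now seated, with the second in the middle groove. The next target is the roller at about (306,288), and it hasn't moved.

```bash
python3 -m handwheel '[{"dx":0,"dy":0,"dz":0,"roll":0.21},{"dx":-1,"dy":0.3,"dz":0,"roll":0},{"dx":-1,"dy":0.3,"dz":0,"roll":0},{"dx":-1,"dy":0.3,"dz":0,"roll":0},{"dx":-1,"dy":0.3,"dz":0,"roll":0},{"dx":-1,"dy":0.3,"dz":0,"roll":0},{"dx":-1,"dy":0.3,"dz":0,"roll":0},{"dx":-1,"dy":0.3,"dz":0,"roll":0}]' 30
python3 -m handwheel '[{"dx":-1,"dy":0.3,"dz":0,"roll":0},{"dx":-1,"dy":0.3,"dz":0,"roll":0},{"dx":-1,"dy":0.3,"dz":0,"roll":0},{"dx":-1,"dy":0.3,"dz":0,"roll":0},{"dx":-1,"dy":0.3,"dz":0.5,"roll":0},{"dx":-0.75,"dy":0.28,"dz":1,"roll":0},{"dx":0,"dy":0,"dz":0,"roll":0},{"dx":0,"dy":0,"dz":0,"roll":0}]'
python3 -c "
from h import *
s=env.read_camera('side');t=env.read_camera('top')
rollers(t,s)
plan(.575,-.2965,.008,-13)
x=cv2.resize(s[190:380,200:400],None,fx=3,fy=3,interpolation=cv2.INTER_CUBIC)
cv2.imwrite('pics/s7.png',x)"
```

```text
clock: 18.32
tcp_pos: [0.5661, -0.1732, 0.1188]
orientation: [-0.0, 0.781, 0.624, 0.0]
wrist_force: [-0.1, 0.3, -0.2]
finger_gap: 0.0753
clock: 18.98
tcp_pos: [0.5744, -0.2925, 0.0872]
orientation: [-0.002, 0.782, 0.624, -0.0]
wrist_force: [-1.1, 0.2, 0.5]
finger_gap: 0.0756
roller [ 0.6892 -0.1933  0.0124] err 1.06 axis deg -34.6 [0.069 0.082]
t 19.08 tcp [ 0.5753 -0.2922  0.0889] yaw -12.7 gap 0.0753 F [-0.5  0.3 -0.1]
roll 0.04 (q6 est 76) then dx -0.21 dy 0.03 dz 4.05
```

View pics/s7.png

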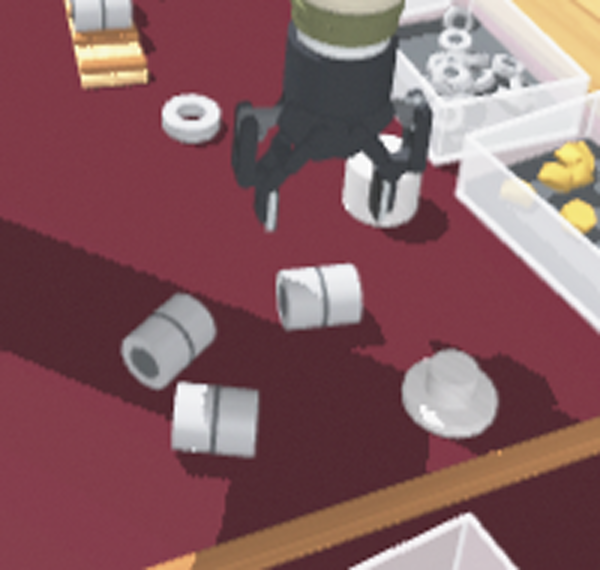

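The gripper is above the roller at (306,288), which hasn't moved. I'll go down, grip and lift.

```bash
python3 -m handwheel '[{"dx":-0.21,"dy":0.03,"dz":0.5,"roll":0},{"dx":0,"dy":0,"dz":1,"roll":0},{"dx":0,"dy":0,"dz":1,"roll":0},{"dx":0,"dy":0,"dz":0.9,"roll":0},{"dx":0,"dy":0,"dz":0.4,"roll":0},{"dx":0,"dy":0,"dz":0.2,"roll":0},{"dx":0,"dy":0,"dz":0,"roll":0},{"dx":0,"dy":0,"dz":0,"roll":0}]'; python3 -m handwheel '[{"dx":0,"dy":0,"dz":0,"roll":0},{"dx":0,"dy":0,"dz":0,"roll":0},{"dx":0,"dy":0,"dz":0,"roll":0},{"dx":0,"dy":0,"dz":0,"roll":0},{"dx":0,"dy":0,"dz":0,"roll":0},{"dx":0,"dy":0,"dz":0,"roll":0},{"dx":0,"dy":0,"dz":0,"roll":0},{"dx":0,"dy":0,"dz":0,"roll":0}]' 255 60
python3 -m handwheel '[{"dx":0,"dy":0,"dz":-0.5,"roll":0},{"dx":0,"dy":0,"dz":-1,"roll":0},{"dx":0,"dy":0,"dz":-1,"roll":0},{"dx":0,"dy":0,"dz":-1,"roll":0},{"dx":0,"dy":0,"dz":-1,"roll":-0.2},{"dx":0,"dy":0,"dz":-1,"roll":0},{"dx":0,"dy":0,"dz":0,"roll":0}]'
python3 -c "
from h import *
plan(.539,.088,.016,-11.5)"
```

```text
clock: 19.75
tcp_pos: [0.5754, -0.2979, 0.0093]
orientation: [0.001, 0.781, 0.624, 0.0]
wrist_force: [0.4, 0.3, 0.2]
finger_gap: 0.0756
clock: 20.42
tcp_pos: [0.5759, -0.2986, 0.0101]
orientation: [0.001, 0.781, 0.624, 0.001]
wrist_force: [0.1, 0.5, 5.3]
finger_gap: 0.0552
clock: 21.0
tcp_pos: [0.5765, -0.2991, 0.1231]
orientation: [0.003, 0.775, 0.632, 0.001]
wrist_force: [0.8, 0.3, -1.7]
finger_gap: 0.0551
t 21.00 tcp [ 0.5765 -0.2991  0.1231] yaw -11.6 gap 0.0551 F [ 0.8  0.3 -1.7]
roll -0.02 (q6 est 111) then dx 18.59 dy -5.70 dz 5.36
```

```bash
python3 -m handwheel '[{"dx":0.5,"dy":-0.15,"dz":0,"roll":0},{"dx":1,"dy":-0.3,"dz":0,"roll":0},{"dx":1,"dy":-0.3,"dz":0,"roll":0},{"dx":1,"dy":-0.3,"dz":0,"roll":0},{"dx":1,"dy":-0.3,"dz":0,"roll":0},{"dx":1,"dy":-0.3,"dz":0,"roll":0},{"dx":1,"dy":-0.3,"dz":0,"roll":0},{"dx":1,"dy":-0.3,"dz":0,"roll":0}]'; python3 -m handwheel '[{"dx":1,"dy":-0.3,"dz":0,"roll":0},{"dx":1,"dy":-0.3,"dz":0,"roll":0},{"dx":1,"dy":-0.3,"dz":0,"roll":0},{"dx":1,"dy":-0.3,"dz":0,"roll":0},{"dx":1,"dy":-0.3,"dz":0,"roll":0},{"dx":1,"dy":-0.3,"dz":0,"roll":0},{"dx":1,"dy":-0.3,"dz":0,"roll":0},{"dx":1,"dy":-0.35,"dz":0,"roll":0}]'
python3 -m handwheel '[{"dx":1,"dy":-0.35,"dz":0,"roll":0},{"dx":1,"dy":-0.35,"dz":0,"roll":0},{"dx":1,"dy":-0.3,"dz":0,"roll":0},{"dx":0.1,"dy":-0.0,"dz":1,"roll":0},{"dx":0,"dy":0,"dz":1,"roll":0},{"dx":0,"dy":0,"dz":1,"roll":0},{"dx":0,"dy":0,"dz":0,"roll":0},{"dx":0,"dy":0,"dz":0,"roll":0}]'
python3 -c "
from h import *
s=env.read_camera('side')
plan(.539,.088,.020,-11.5)
x=cv2.resize(s[100:260,160:320],None,fx=3.5,fy=3.5,interpolation=cv2.INTER_CUBIC)
cv2.imwrite('pics/s8.png',x)"
```

```text
clock: 21.67
tcp_pos: [0.5588, -0.1395, 0.1161]
orientation: [-0.002, 0.775, 0.632, -0.001]
wrist_force: [0.1, -0.6, -2.0]
finger_gap: 0.0554
clock: 22.33
tcp_pos: [0.5427, 0.0265, 0.1163]
orientation: [-0.002, 0.775, 0.632, -0.001]
wrist_force: [-0.2, 0.1, -2.0]
finger_gap: 0.0551
clock: 23.0
tcp_pos: [0.5347, 0.0899, 0.0561]
orientation: [-0.002, 0.775, 0.632, -0.002]
wrist_force: [0.1, -0.4, -2.0]
finger_gap: 0.0555
t 23.05 tcp [0.5364 0.0897 0.0576] yaw -11.6 gap 0.0554 F [-0.5  0.1 -2.1]
roll -0.01 (q6 est 111) then dx -0.06 dy 0.15 dz 1.88
```

View pics/s8.png

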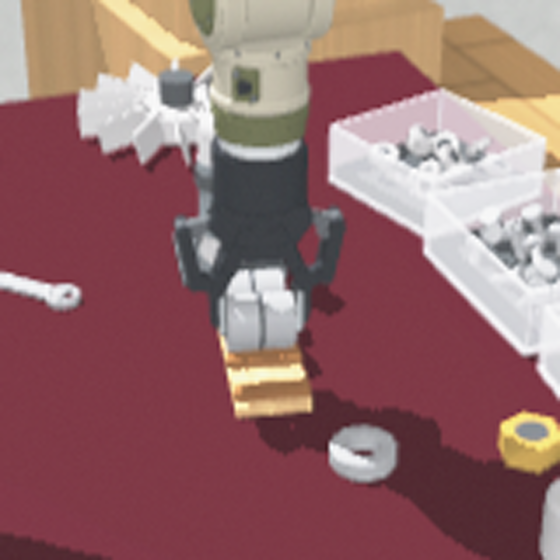

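```bash
python3 -m handwheel '[{"dx":-0.06,"dy":0.1,"dz":0.5,"roll":0},{"dx":0,"dy":0,"dz":0.5,"roll":0},{"dx":0,"dy":0,"dz":0.4,"roll":0},{"dx":0,"dy":0,"dz":0.2,"roll":0},{"dx":0,"dy":0,"dz":0.1,"roll":0},{"dx":0,"dy":0,"dz":0,"roll":0},{"dx":0,"dy":0,"dz":0,"roll":0}]'; python3 -m handwheel '[{"dx":0,"dy":0,"dz":0.1,"roll":0},{"dx":0,"dy":0,"dz":0,"roll":0},{"dx":0,"dy":0,"dz":0,"roll":0}]'
```

```text
clock: 23.63
tcp_pos: [0.5396, 0.0879, 0.0245]
orientation: [-0.0, 0.775, 0.632, 0.0]
wrist_force: [-0.5, -0.1, -2.8]
finger_gap: 0.0553
clock: 23.88
tcp_pos: [0.5397, 0.0879, 0.0227]
orientation: [0.0, 0.775, 0.632, 0.0]
wrist_force: [0.3, -0.1, -2.9]
finger_gap: 0.0551
```

```bash
python3 -m handwheel '[{"dx":0,"dy":0,"dz":0.1,"roll":0},{"dx":0,"dy":0,"dz":0,"roll":0},{"dx":0,"dy":0,"dz":0,"roll":0}]';python3 -m handwheel '[{"dx":0,"dy":0,"dz":0.1,"roll":0},{"dx":0,"dy":0,"dz":0,"roll":0},{"dx":0,"dy":0,"dz":0,"roll":0}]'
```

```text
clock: 24.13
tcp_pos: [0.5395, 0.0879, 0.0204]
orientation: [-0.0, 0.775, 0.632, -0.0]
wrist_force: [0.3, 0.3, -2.7]
finger_gap: 0.0553
clock: 24.38
tcp_pos: [0.5397, 0.0879, 0.0201]
orientation: [0.0, 0.775, 0.632, 0.0]
wrist_force: [-4.2, -0.6, 9.6]
finger_gap: 0.0547
```

```bash
python3 -m handwheel '[{"dx":0,"dy":0,"dz":0,"roll":0},{"dx":0,"dy":0,"dz":0,"roll":0},{"dx":0,"dy":0,"dz":0,"roll":0},{"dx":0,"dy":0,"dz":0,"roll":0},{"dx":0,"dy":0,"dz":-0.5,"roll":0},{"dx":0,"dy":0,"dz":-1,"roll":0},{"dx":0,"dy":0,"dz":-1,"roll":0},{"dx":0,"dy":0,"dz":-1,"roll":0}]' 0
python3 -m handwheel '[{"dx":-1,"dy":0,"dz":-1,"roll":0},{"dx":-1,"dy":0,"dz":-1,"roll":0},{"dx":-1,"dy":0,"dz":-1,"roll":0},{"dx":-1,"dy":0,"dz":-1,"roll":0},{"dx":-1,"dy":0,"dz":-1,"roll":0},{"dx":-1,"dy":0,"dz":-1,"roll":0},{"dx":-1,"dy":0,"dz":-1,"roll":0},{"dx":-1,"dy":0,"dz":-1,"roll":0}]'
python3 -c "
from h import *
s=env.read_camera('side');t=env.read_camera('top')
plan(.576,.306,.21,-11.5)
cv2.imwrite('pics/s9.png',cv2.resize(s[100:260,160:320],None,fx=3.5,fy=3.5,interpolation=cv2.INTER_CUBIC))
cv2.imwrite('pics/t9.png',cv2.resize(t[150:240,110:270],None,fx=4.5,fy=4.5,interpolation=cv2.INTER_CUBIC))"
```

```text
clock: 25.05
tcp_pos: [0.5394, 0.0879, 0.0897]
orientation: [-0.0, 0.775, 0.632, -0.0]
wrist_force: [0.3, -0.7, -0.0]
finger_gap: 0.0856
clock: 25.72
tcp_pos: [0.5069, -0.0697, 0.2503]
orientation: [0.0, 0.775, 0.632, 0.0]
wrist_force: [-0.2, -0.5, -0.4]
finger_gap: 0.0857
t 25.82 tcp [ 0.5088 -0.0715  0.2526] yaw -11.8 gap 0.0856 F [0.4 0.6 0.5]
roll -0.05 (q6 est 129) then dx 19.17 dy -0.47 dz 2.13
```

View pics/s9.png

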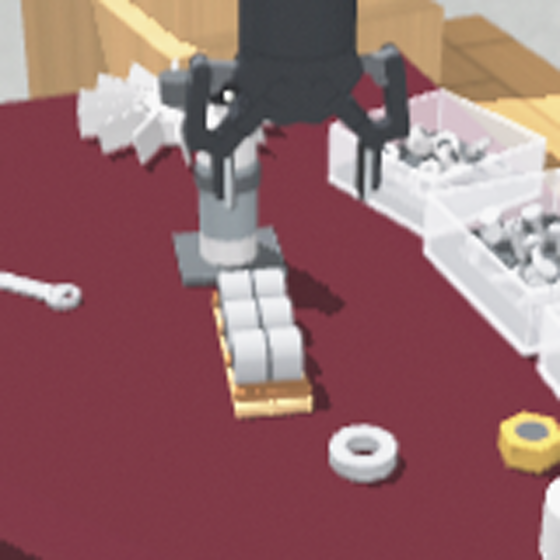

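View pics/t9.png

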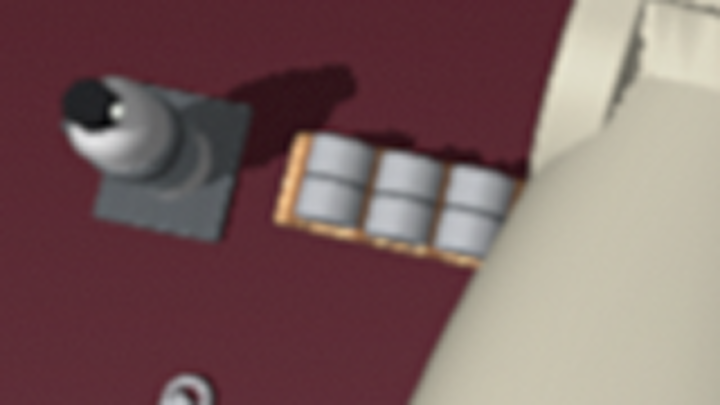

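The side view shows all three rollers seated in the rack: row ends at (232,181), (232,189) and (235,200) in the full frame. The top view shows the rows parallel to the grooves. Next I mist: shut the fingers and go over the cap.

```bash
python3 -m handwheel '[{"dx":1,"dy":0,"dz":0,"roll":0},{"dx":1,"dy":0,"dz":0,"roll":0},{"dx":1,"dy":0,"dz":0,"roll":0},{"dx":1,"dy":0,"dz":0,"roll":0},{"dx":1,"dy":0,"dz":0,"roll":0},{"dx":1,"dy":0,"dz":0,"roll":0},{"dx":1,"dy":0,"dz":0,"roll":0},{"dx":1,"dy":0,"dz":0,"roll":0}]' 255 40
python3 -m handwheel '[{"dx":1,"dy":0,"dz":0,"roll":0},{"dx":1,"dy":0,"dz":0,"roll":0},{"dx":1,"dy":0,"dz":0,"roll":0},{"dx":1,"dy":0,"dz":0,"roll":0},{"dx":1,"dy":0,"dz":0,"roll":0},{"dx":1,"dy":0,"dz":0,"roll":0},{"dx":1,"dy":0,"dz":0,"roll":0},{"dx":1,"dy":0,"dz":0,"roll":0}]'
python3 -m handwheel '[{"dx":1,"dy":-0.2,"dz":0,"roll":0},{"dx":1,"dy":-0.2,"dz":0,"roll":0},{"dx":1,"dy":0,"dz":0.5,"roll":0},{"dx":0,"dy":0,"dz":0.5,"roll":0},{"dx":0,"dy":0,"dz":0.5,"roll":0},{"dx":0,"dy":0,"dz":0,"roll":0},{"dx":0,"dy":0,"dz":0,"roll":0}]'
python3 -c "
from h import *
s=env.read_camera('side');t=env.read_camera('top')
plan(.576,.306,.19,-11.5)
cv2.imwrite('pics/s10.png',cv2.resize(s[70:230,160:320],None,fx=3.5,fy=3.5,interpolation=cv2.INTER_CUBIC))
cv2.imwrite('pics/t10.png',cv2.resize(t[120:260,90:290],None,fx=4,fy=4,interpolation=cv2.INTER_CUBIC))"
```

```text
clock: 26.48
tcp_pos: [0.5391, 0.0896, 0.248]
orientation: [-0.0, 0.775, 0.632, -0.0]
wrist_force: [0.0, -0.8, -0.1]
finger_gap: -0.0
clock: 27.15
tcp_pos: [0.571, 0.2463, 0.2478]
orientation: [-0.0, 0.775, 0.632, -0.0]
wrist_force: [-0.3, 0.1, -0.3]
finger_gap: 0.0001
clock: 27.73
tcp_pos: [0.5749, 0.3042, 0.2173]
orientation: [-0.0, 0.775, 0.632, -0.001]
wrist_force: [0.4, -0.2, 0.5]
finger_gap: 0.0002
t 27.83 tcp [0.5759 0.3042 0.2189] yaw -11.6 gap -0.0000 F [-0.3  0.4  0.2]
roll -0.02 (q6 est 129) then dx 0.09 dy -0.01 dz 1.45
```

View pics/s10.png

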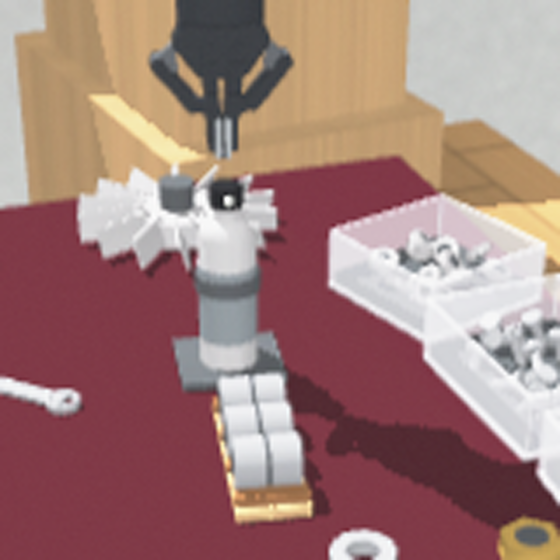

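View pics/t10.png

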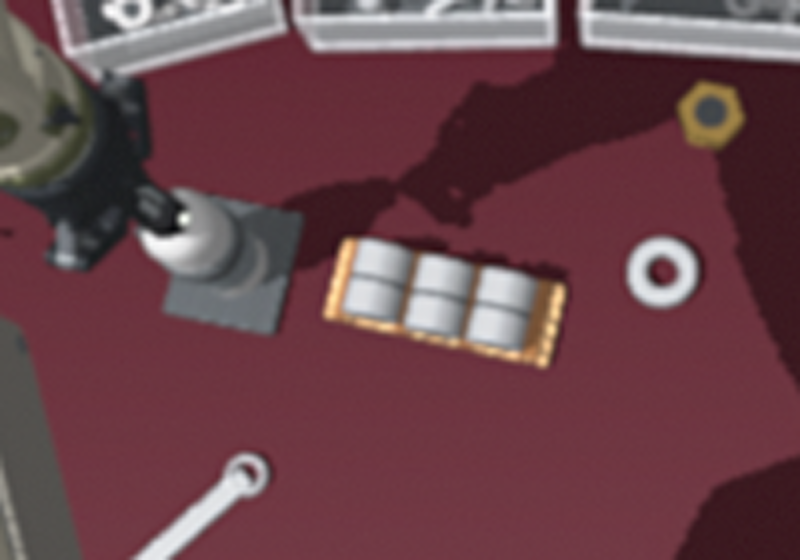

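```bash
python3 -m handwheel '[{"dx":0.09,"dy":0,"dz":0.5,"roll":0},{"dx":0,"dy":0,"dz":0.5,"roll":0},{"dx":0,"dy":0,"dz":0.2,"roll":0},{"dx":0,"dy":0,"dz":0,"roll":0},{"dx":0,"dy":0,"dz":0,"roll":0}]'
python3 - <<'E'
from h import *
s=env.read_camera('side');t=env.read_camera('top')
print(proj("side",env.get_state()["tcp_pos"]))
g2=lambda h:(h[...,1]<45)&(h[...,2]>105)
for b in blobs(t,g2,100,1200):
  if 170<b["u"]<235 and 170<b["v"]<215: print(b["a"],b["u"],b["v"],cast("top",b["u"],b["v"],.034),ax(b))
cv2.imwrite('pics/s11.png',cv2.resize(s[90:150,190:260],None,fx=8,fy=8,interpolation=cv2.INTER_CUBIC))
plan(.576,.306,.18,-11.5)
E
```

```text
clock: 28.25
tcp_pos: [0.5759, 0.3065, 0.1938]
orientation: [-0.0, 0.775, 0.632, -0.001]
wrist_force: [0.2, 1.2, 0.1]
finger_gap: -0.0001
[223.95836659 121.10747951]
262.3125 214.73837463267412 196.67889762528787 [0.5399041  0.09003342 0.034     ] ((214.84739685058594, 196.60157775878906), (14.538607597351074, 19.762577056884766), 13.736268043518066)
260.34375 199.13390249269793 193.45902352658746 [0.5491209  0.13899618 0.034     ] ((199.28790283203125, 193.33566284179688), (14.503438949584961, 20.012495040893555), 12.994616508483887)
248.03125 183.75229410776532 189.59611629078998 [0.56041555 0.18751005 0.034     ] ((184.01568603515625, 189.58126831054688), (13.888924598693848, 20.07352638244629), 14.281094551086426)
t 28.35 tcp [0.5764 0.3067 0.1947] yaw -11.6 gap -0.0000 F [ 0.1  0.3 -0.4]
roll -0.02 (q6 est 129) then dx -0.04 dy -0.01 dz 0.74
```

View pics/s11.png

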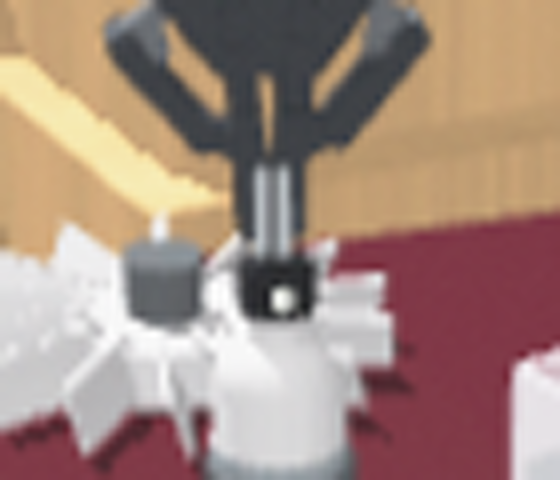

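The fingertips are centred just above the cap, at about (224,121) in the full frame. The three rollers measure within 2 mm of low0, low1 and low2. I'll press now.

```bash
python3 -m handwheel '[{"dx":0,"dy":0,"dz":0.25,"roll":0},{"dx":0,"dy":0,"dz":0.1,"roll":0},{"dx":0,"dy":0,"dz":0,"roll":0},{"dx":0,"dy":0,"dz":0,"roll":0}]';python3 -m handwheel '[{"dx":0,"dy":0,"dz":0.2,"roll":0},{"dx":0,"dy":0,"dz":0,"roll":0},{"dx":0,"dy":0,"dz":0,"roll":0}]';python3 -m handwheel '[{"dx":0,"dy":0,"dz":0.15,"roll":0},{"dx":0,"dy":0,"dz":0,"roll":0},{"dx":0,"dy":0,"dz":0,"roll":0}]'
```

```text
clock: 28.68
tcp_pos: [0.5766, 0.3069, 0.188]
orientation: [0.0, 0.775, 0.632, 0.001]
wrist_force: [0.2, 0.4, 2.8]
finger_gap: -0.0002
clock: 28.93
tcp_pos: [0.5766, 0.3069, 0.184]
orientation: [0.0, 0.775, 0.632, 0.001]
wrist_force: [0.8, 0.4, 4.7]
finger_gap: -0.0
clock: 29.18
tcp_pos: [0.5766, 0.3069, 0.1814]
orientation: [0.0, 0.775, 0.632, 0.001]
wrist_force: [0.6, 0.1, 6.8]
finger_gap: 0.0002
```

```bash
python3 -m handwheel '[{"dx":0,"dy":0,"dz":0.12,"roll":0},{"dx":0,"dy":0,"dz":0,"roll":0},{"dx":0,"dy":0,"dz":0,"roll":0}]'; python3 -m handwheel '[{"dx":0,"dy":0,"dz":0.1,"roll":0},{"dx":0,"dy":0,"dz":0,"roll":0},{"dx":0,"dy":0,"dz":0,"roll":0},{"dx":0,"dy":0,"dz":0,"roll":0}]'
```

```text
clock: 29.43
tcp_pos: [0.5767, 0.307, 0.181]
orientation: [0.001, 0.775, 0.632, 0.002]
wrist_force: [-2.5, -0.7, 14.3]
finger_gap: -0.0001
clock: 29.77
tcp_pos: [0.5767, 0.307, 0.1809]
orientation: [0.001, 0.775, 0.632, 0.002]
wrist_force: [-5.1, -2.8, 22.2]
finger_gap: -0.0001
```

It hit the hard stop at z = 0.181 and the force jumped to 22 N, so the cap is fully pressed. I'll let it spring back and move away.

```bash
python3 -m handwheel '[{"dx":0,"dy":0,"dz":-0.5,"roll":0},{"dx":0,"dy":0,"dz":-1,"roll":0},{"dx":0,"dy":0,"dz":-1,"roll":0},{"dx":0,"dy":0,"dz":-1,"roll":0},{"dx":0,"dy":0,"dz":0,"roll":0},{"dx":0,"dy":0,"dz":0,"roll":0}]'
python3 - <<'E'
from h import *
s=env.read_camera('side');t=env.read_camera('top')
rollers(t,s)
plan(.449,-.2985,.12,31)
cv2.imwrite('pics/s12.png',cv2.resize(s[90:150,190:260],None,fx=8,fy=8,interpolation=cv2.INTER_CUBIC))
E
```

```text
clock: 30.27
tcp_pos: [0.5767, 0.307, 0.2468]
orientation: [0.0, 0.775, 0.632, 0.001]
wrist_force: [0.1, 0.5, -0.5]
finger_gap: 0.0001
roller [ 0.4491 -0.2987  0.023 ] err 0.21 axis deg 30.2 [0.048 0.062]
roller [ 0.4532 -0.3783  0.0229] err 0.12 axis deg -27.5 [0.05  0.071]
t 30.37 tcp [0.5757 0.3066 0.2447] yaw -11.6 gap 0.0000 F [ 0.7  0.2 -0.1]
roll -7.10 (q6 est 25) then dx -22.67 dy -21.01 dz 6.23
```

View pics/s12.png

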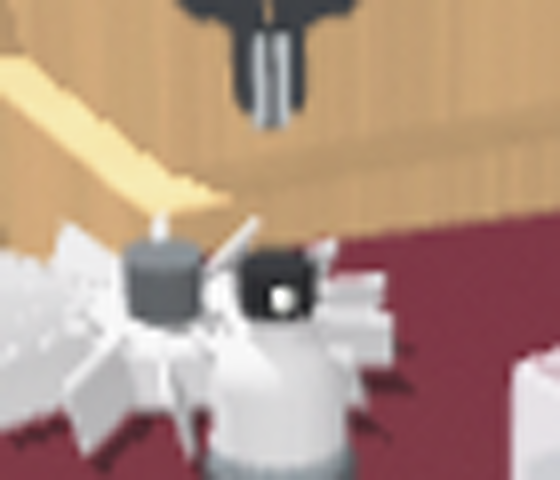

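The cap is back up at (224,125). Now for the two remaining rollers, starting with the one at (0.449,-0.2985).

```bash
python3 -m handwheel '[{"dx":0,"dy":0,"dz":0,"roll":-1},{"dx":0,"dy":0,"dz":0,"roll":-1},{"dx":0,"dy":0,"dz":0,"roll":-1},{"dx":0,"dy":0,"dz":0,"roll":-1},{"dx":0,"dy":0,"dz":0,"roll":-1},{"dx":0,"dy":0,"dz":0,"roll":-1},{"dx":0,"dy":0,"dz":0,"roll":-1},{"dx":0,"dy":0,"dz":0,"roll":-0.1}]' 30 60
python3 -m handwheel '[{"dx":-0.6,"dy":-0.6,"dz":0,"roll":0},{"dx":-1,"dy":-0.9,"dz":0,"roll":0},{"dx":-1,"dy":-0.9,"dz":0,"roll":0},{"dx":-1,"dy":-0.9,"dz":0,"roll":0},{"dx":-1,"dy":-0.9,"dz":0,"roll":0},{"dx":-1,"dy":-0.9,"dz":0,"roll":0},{"dx":-1,"dy":-0.9,"dz":0,"roll":0},{"dx":-1,"dy":-0.9,"dz":0,"roll":0}]'
python3 -m handwheel '[{"dx":-1,"dy":-0.95,"dz":0,"roll":0},{"dx":-1,"dy":-0.95,"dz":0,"roll":0},{"dx":-1,"dy":-0.95,"dz":0,"roll":0},{"dx":-1,"dy":-0.95,"dz":0,"roll":0},{"dx":-1,"dy":-0.95,"dz":0,"roll":0},{"dx":-1,"dy":-0.95,"dz":0,"roll":0},{"dx":-1,"dy":-0.95,"dz":0,"roll":0},{"dx":-1,"dy":-0.95,"dz":0,"roll":0}]'
python3 -c "
from h import *
plan(.449,-.2985,.10,31)"
```

```text
clock: 31.03
tcp_pos: [0.5755, 0.3065, 0.2441]
orientation: [-0.001, 0.491, 0.871, -0.001]
wrist_force: [0.1, 0.3, -0.3]
finger_gap: 0.0757
clock: 31.7
tcp_pos: [0.5352, 0.1042, 0.2449]
orientation: [-0.001, 0.494, 0.87, -0.0]
wrist_force: [1.1, -0.3, -0.4]
finger_gap: 0.0756
clock: 32.37
tcp_pos: [0.4874, -0.111, 0.2451]
orientation: [-0.001, 0.494, 0.87, -0.0]
wrist_force: [0.1, -0.7, 0.1]
finger_gap: 0.0752
t 32.37 tcp [ 0.4874 -0.111   0.2451] yaw 30.9 gap 0.0752 F [ 0.1 -0.7  0.1]
roll -0.02 (q6 est 25) then dx -7.05 dy -6.47 dz 7.25
```

```bash
python3 -m handwheel '[{"dx":-1,"dy":-0.92,"dz":0.5,"roll":0},{"dx":-1,"dy":-0.92,"dz":1,"roll":0},{"dx":-1,"dy":-0.92,"dz":1,"roll":0},{"dx":-1,"dy":-0.92,"dz":1,"roll":0},{"dx":-1,"dy":-0.92,"dz":1,"roll":0},{"dx":-1,"dy":-0.92,"dz":1,"roll":0},{"dx":-0.6,"dy":-0.55,"dz":1,"roll":0},{"dx":-0.3,"dy":-0.3,"dz":0.6,"roll":0}]'
python3 -m handwheel '[{"dx":0,"dy":0,"dz":0,"roll":0},{"dx":0,"dy":0,"dz":0,"roll":0}]'
python3 -c "
from h import *
s=env.read_camera('side');t=env.read_camera('top')
rollers(t,s)
plan(.449,-.2985,.008,31)
cv2.imwrite('pics/s13.png',cv2.resize(s[190:380,180:380],None,fx=3,fy=3,interpolation=cv2.INTER_CUBIC))"
```

```text
clock: 33.03
tcp_pos: [0.4484, -0.2951, 0.1009]
orientation: [-0.002, 0.495, 0.869, 0.0]
wrist_force: [-0.3, 0.4, 0.2]
finger_gap: 0.0755
clock: 33.2
tcp_pos: [0.4492, -0.2932, 0.1027]
orientation: [-0.002, 0.494, 0.87, 0.001]
wrist_force: [0.7, 0.2, 0.0]
finger_gap: 0.0754
t 33.30 tcp [ 0.4506 -0.2934  0.1045] yaw 31.0 gap 0.0749 F [-0.9 -0.4  0.9]
roll -0.00 (q6 est 25) then dx -0.18 dy -0.20 dz 4.83
```

View pics/s13.png

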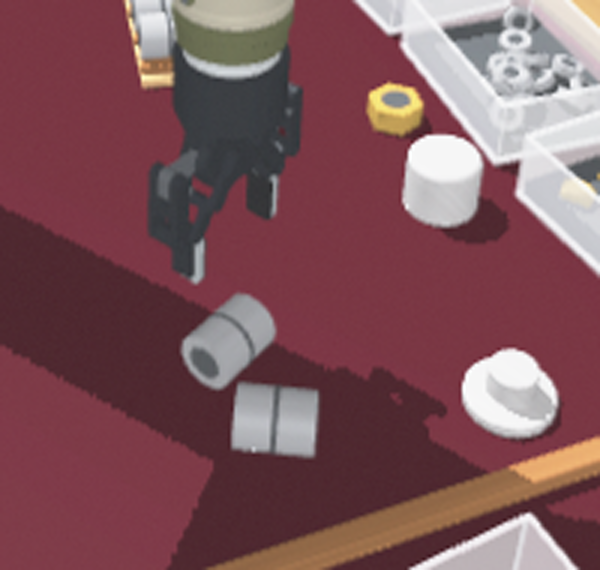

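The gripper is lined up over the roller at (256,303), and both remaining rollers are where they were measured.

```bash
python3 -m handwheel '[{"dx":-0.12,"dy":-0.12,"dz":0.8,"roll":0},{"dx":0,"dy":0,"dz":1,"roll":0},{"dx":0,"dy":0,"dz":1,"roll":0},{"dx":0,"dy":0,"dz":1,"roll":0},{"dx":0,"dy":0,"dz":0.7,"roll":0},{"dx":0,"dy":0,"dz":0.3,"roll":0},{"dx":0,"dy":0,"dz":0,"roll":0},{"dx":0,"dy":0,"dz":0,"roll":0}]'; python3 -m handwheel '[{"dx":0,"dy":0,"dz":0,"roll":0},{"dx":0,"dy":0,"dz":0,"roll":0},{"dx":0,"dy":0,"dz":0,"roll":0},{"dx":0,"dy":0,"dz":0,"roll":0},{"dx":0,"dy":0,"dz":0,"roll":0},{"dx":0,"dy":0,"dz":0,"roll":0},{"dx":0,"dy":0,"dz":0,"roll":0},{"dx":0,"dy":0,"dz":0,"roll":0}]' 255 60
python3 -m handwheel '[{"dx":0,"dy":0,"dz":-0.5,"roll":0},{"dx":0,"dy":0,"dz":-1,"roll":0},{"dx":0,"dy":0,"dz":-1,"roll":0},{"dx":0,"dy":0,"dz":-1,"roll":0},{"dx":0,"dy":0,"dz":-1,"roll":0},{"dx":0,"dy":0,"dz":-1,"roll":0},{"dx":0,"dy":0,"dz":-1,"roll":0},{"dx":0,"dy":0,"dz":0,"roll":0}]'
python3 -c "
from h import *
plan(.544,.1125,.056,-11.5)"
```

```text
clock: 33.97
tcp_pos: [0.4503, -0.2971, 0.009]
orientation: [0.001, 0.492, 0.871, -0.0]
wrist_force: [-0.2, -0.0, 1.2]
finger_gap: 0.0753
clock: 34.63
tcp_pos: [0.4508, -0.298, 0.0098]
orientation: [0.002, 0.492, 0.87, -0.0]
wrist_force: [-1.0, 1.9, 5.8]
finger_gap: 0.0549
clock: 35.3
tcp_pos: [0.4513, -0.2988, 0.1427]
orientation: [0.003, 0.492, 0.87, -0.001]
wrist_force: [0.7, -1.0, -2.5]
finger_gap: 0.055
t 35.30 tcp [ 0.4513 -0.2988  0.1427] yaw 31.0 gap 0.0550 F [ 0.7 -1.  -2.5]
roll 7.08 (q6 est 113) then dx 21.08 dy 0.44 dz 4.34
```

```bash
python3 -m handwheel '[{"dx":0,"dy":0,"dz":0,"roll":1},{"dx":0,"dy":0,"dz":0,"roll":1},{"dx":0,"dy":0,"dz":0,"roll":1},{"dx":0,"dy":0,"dz":0,"roll":1},{"dx":0,"dy":0,"dz":0,"roll":1},{"dx":0,"dy":0,"dz":0,"roll":1},{"dx":0,"dy":0,"dz":0,"roll":1},{"dx":0,"dy":0,"dz":0,"roll":0.08}]'
python3 -c "
from h import *
plan(.5545,.162,.056,-11.5)"
```

```text
clock: 35.97
tcp_pos: [0.449, -0.2968, 0.1372]
orientation: [-0.001, 0.775, 0.632, -0.0]
wrist_force: [0.7, -0.0, -3.0]
finger_gap: 0.0551
t 35.97 tcp [ 0.449  -0.2968  0.1372] yaw -11.6 gap 0.0551 F [ 0.7 -0.  -3. ]
roll -0.02 (q6 est 118) then dx 23.53 dy 0.60 dz 4.06
```

```bash
python3 -m handwheel '[{"dx":0.5,"dy":0,"dz":0,"roll":0},{"dx":1,"dy":0,"dz":0,"roll":0},{"dx":1,"dy":0,"dz":0,"roll":0},{"dx":1,"dy":0,"dz":0,"roll":0},{"dx":1,"dy":0,"dz":0,"roll":0},{"dx":1,"dy":0,"dz":0,"roll":0},{"dx":1,"dy":0,"dz":0,"roll":0},{"dx":1,"dy":0,"dz":0,"roll":0}]'; python3 -m handwheel '[{"dx":1,"dy":0.05,"dz":0,"roll":0},{"dx":1,"dy":0.05,"dz":0,"roll":0},{"dx":1,"dy":0.05,"dz":0,"roll":0},{"dx":1,"dy":0.05,"dz":0,"roll":0},{"dx":1,"dy":0.05,"dz":0,"roll":0},{"dx":1,"dy":0.05,"dz":0,"roll":0},{"dx":1,"dy":0.05,"dz":0,"roll":0},{"dx":1,"dy":0.05,"dz":0,"roll":0}]'; python3 -m handwheel '[{"dx":1,"dy":0.05,"dz":0,"roll":0},{"dx":1,"dy":0.05,"dz":0,"roll":0},{"dx":1,"dy":0.05,"dz":0,"roll":0},{"dx":1,"dy":0.05,"dz":0,"roll":0},{"dx":1,"dy":0,"dz":0,"roll":0},{"dx":1,"dy":0,"dz":0,"roll":0},{"dx":1,"dy":0,"dz":0,"roll":0},{"dx":0.75,"dy":0,"dz":0,"roll":0}]'
python3 -m handwheel '[{"dx":0.25,"dy":0,"dz":0.5,"roll":0},{"dx":0,"dy":0,"dz":0.8,"roll":0},{"dx":0,"dy":0,"dz":1,"roll":0},{"dx":0,"dy":0,"dz":0.3,"roll":0},{"dx":0,"dy":0,"dz":0,"roll":0},{"dx":0,"dy":0,"dz":0,"roll":0}]'
python3 -c "
from h import *
s=env.read_camera('side');t=env.read_camera('top')
rollers(t,s)
plan(.5545,.162,.056,-11.5)
cv2.imwrite('pics/s14.png',cv2.resize(s[90:250,160:320],None,fx=3.5,fy=3.5,interpolation=cv2.INTER_CUBIC))"
```

```text
clock: 36.63
tcp_pos: [0.4791, -0.1484, 0.1378]
orientation: [-0.0, 0.773, 0.634, 0.0]
wrist_force: [0.1, 0.1, -2.3]
finger_gap: 0.0549
clock: 37.3
tcp_pos: [0.5185, 0.0067, 0.1378]
orientation: [-0.0, 0.773, 0.634, -0.0]
wrist_force: [0.9, 0.1, -2.8]
finger_gap: 0.0549
clock: 37.97
tcp_pos: [0.5532, 0.1582, 0.1377]
orientation: [-0.0, 0.773, 0.635, -0.0]
wrist_force: [-0.4, 0.4, -2.7]
finger_gap: 0.0552
clock: 38.47
tcp_pos: [0.5541, 0.1607, 0.0857]
orientation: [-0.0, 0.774, 0.633, -0.001]
wrist_force: [-0.4, 0.3, -1.9]
finger_gap: 0.0549
roller [ 0.4538 -0.3793  0.0238] err 0.55 axis deg -24.9 [0.05  0.067]
t 38.57 tcp [0.5554 0.1608 0.087 ] yaw -11.5 gap 0.0550 F [-0.4 -0.2 -2. ]
roll 0.01 (q6 est 118) then dx 0.05 dy -0.06 dz 1.55
```

View pics/s14.png

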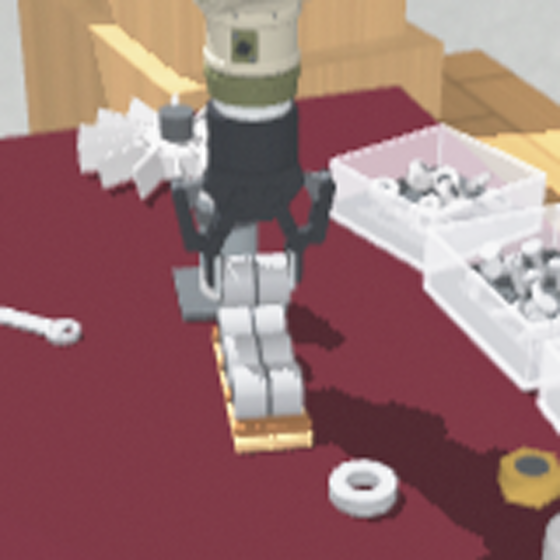

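The roller is held level over the gap between the middle and +y rollers. The bottom row hasn't moved. I'll lower it gently.

```bash
python3 -m handwheel '[{"dx":0.05,"dy":-0.03,"dz":0.5,"roll":0},{"dx":0,"dy":0,"dz":0.4,"roll":0},{"dx":0,"dy":0,"dz":0.25,"roll":0},{"dx":0,"dy":0,"dz":0.15,"roll":0},{"dx":0,"dy":0,"dz":0,"roll":0},{"dx":0,"dy":0,"dz":0,"roll":0}]'; python3 -m handwheel '[{"dx":0,"dy":0,"dz":0.1,"roll":0},{"dx":0,"dy":0,"dz":0,"roll":0},{"dx":0,"dy":0,"dz":0,"roll":0}]'
```

```text
clock: 39.07
tcp_pos: [0.5542, 0.1621, 0.0598]
orientation: [-0.0, 0.774, 0.633, -0.0]
wrist_force: [-0.7, 0.3, -2.6]
finger_gap: 0.0552
clock: 39.32
tcp_pos: [0.5545, 0.1621, 0.0582]
orientation: [0.0, 0.774, 0.633, 0.0]
wrist_force: [0.2, 0.8, -2.0]
finger_gap: 0.055
```

```bash
python3 -m handwheel '[{"dx":0,"dy":0,"dz":0.08,"roll":0},{"dx":0,"dy":0,"dz":0,"roll":0},{"dx":0,"dy":0,"dz":0,"roll":0}]';  python3 -m handwheel '[{"dx":0,"dy":0,"dz":0.06,"roll":0},{"dx":0,"dy":0,"dz":0,"roll":0},{"dx":0,"dy":0,"dz":0,"roll":0}]'
```

```text
clock: 39.57
tcp_pos: [0.5549, 0.1623, 0.0571]
orientation: [0.0, 0.774, 0.633, 0.001]
wrist_force: [-0.4, 1.1, 1.1]
finger_gap: 0.0551
clock: 39.82
tcp_pos: [0.5553, 0.1628, 0.0568]
orientation: [0.0, 0.774, 0.633, 0.001]
wrist_force: [-2.0, 1.6, 6.4]
finger_gap: 0.0556
```

```bash
python3 -m handwheel '[{"dx":0,"dy":0,"dz":0,"roll":0},{"dx":0,"dy":0,"dz":0,"roll":0},{"dx":0,"dy":0,"dz":0,"roll":0},{"dx":0,"dy":0,"dz":0,"roll":0},{"dx":0,"dy":0,"dz":-0.5,"roll":0},{"dx":0,"dy":0,"dz":-1,"roll":0},{"dx":0,"dy":0,"dz":-1,"roll":0},{"dx":0,"dy":0,"dz":-1,"roll":0}]' 30
python3 -m handwheel '[{"dx":-1,"dy":0.1,"dz":-0.5,"roll":0},{"dx":-1,"dy":0.1,"dz":0,"roll":0},{"dx":-1,"dy":0.1,"dz":0,"roll":0},{"dx":-1,"dy":0.1,"dz":0,"roll":0},{"dx":-1,"dy":0.1,"dz":0,"roll":0},{"dx":-1,"dy":0.1,"dz":0,"roll":0},{"dx":-1,"dy":0.1,"dz":0,"roll":0},{"dx":-1,"dy":0.1,"dz":0,"roll":0}]'
python3 -c "
from h import *
s=env.read_camera('side');t=env.read_camera('top')
rollers(t,s)
plan(.4535,-.379,.1,-30)
cv2.imwrite('pics/s15.png',cv2.resize(s[90:250,160:320],None,fx=3.5,fy=3.5,interpolation=cv2.INTER_CUBIC))"
```

```text
clock: 40.48
tcp_pos: [0.5542, 0.162, 0.1264]
orientation: [-0.0, 0.774, 0.633, -0.0]
wrist_force: [-0.0, 0.1, -0.3]
finger_gap: 0.0753
clock: 41.15
tcp_pos: [0.5382, 0.0011, 0.136]
orientation: [0.0, 0.774, 0.633, 0.0]
wrist_force: [1.3, -0.3, -0.0]
finger_gap: 0.0757
roller [ 0.4534 -0.379   0.0235] err 0.33 axis deg -27.7 [0.046 0.066]
t 41.25 tcp [ 5.383e-01 -3.000e-04  1.360e-01] yaw -11.7 gap 0.0756 F [-0.9 -0.1  0.7]
roll 3.06 (q6 est 80) then dx -18.52 dy 5.80 dz 1.80
```

View pics/s15.png

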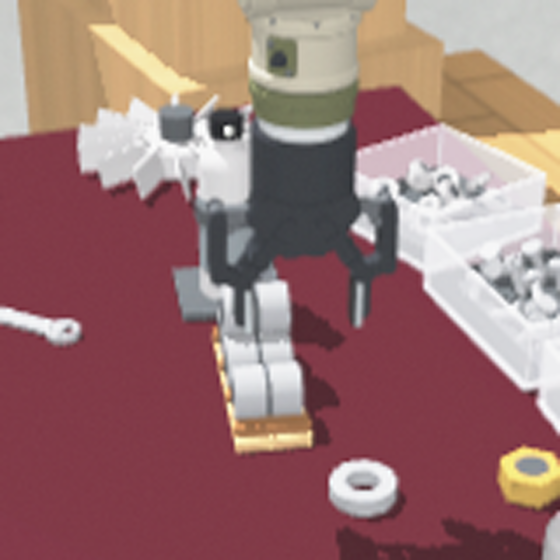

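The fourth roller is saddled over the middle and +y grooves, at about (232,178) in the full frame. The last loose roller is at (0.4534,-0.379), unmoved.

```bash
python3 -m handwheel '[{"dx":0,"dy":0,"dz":0,"roll":1},{"dx":0,"dy":0,"dz":0,"roll":1},{"dx":0,"dy":0,"dz":0,"roll":1},{"dx":-0.5,"dy":0.15,"dz":0,"roll":0.06},{"dx":-1,"dy":0.3,"dz":0,"roll":0},{"dx":-1,"dy":0.3,"dz":0,"roll":0},{"dx":-1,"dy":0.3,"dz":0,"roll":0},{"dx":-1,"dy":0.3,"dz":0,"roll":0}]'
python3 -m handwheel '[{"dx":-1,"dy":0.3,"dz":0,"roll":0},{"dx":-1,"dy":0.3,"dz":0,"roll":0},{"dx":-1,"dy":0.3,"dz":0,"roll":0},{"dx":-1,"dy":0.3,"dz":0,"roll":0},{"dx":-1,"dy":0.3,"dz":0,"roll":0},{"dx":-1,"dy":0.3,"dz":0,"roll":0},{"dx":-1,"dy":0.3,"dz":0,"roll":0},{"dx":-1,"dy":0.3,"dz":0,"roll":0}]'
python3 -c "
from h import *
plan(.4535,-.379,.1,-30)"
```

```text
clock: 41.92
tcp_pos: [0.5167, -0.0903, 0.1356]
orientation: [0.0, 0.864, 0.503, 0.0]
wrist_force: [-0.6, 0.4, -0.0]
finger_gap: 0.0758
clock: 42.58
tcp_pos: [0.4786, -0.2532, 0.1356]
orientation: [0.0, 0.864, 0.503, 0.0]
wrist_force: [1.2, 0.2, 0.4]
finger_gap: 0.0756
t 42.58 tcp [ 0.4786 -0.2532  0.1356] yaw -29.6 gap 0.0756 F [1.2 0.2 0.4]
roll 0.06 (q6 est 80) then dx -6.07 dy 2.06 dz 1.78
```

```bash
python3 -m handwheel '[{"dx":-1,"dy":0.33,"dz":0,"roll":0},{"dx":-1,"dy":0.33,"dz":0.5,"roll":0},{"dx":-1,"dy":0.33,"dz":0.5,"roll":0},{"dx":-1,"dy":0.33,"dz":0.5,"roll":0},{"dx":-1,"dy":0.33,"dz":0,"roll":0},{"dx":-0.75,"dy":0.3,"dz":0,"roll":0},{"dx":-0.25,"dy":0,"dz":0,"roll":0},{"dx":0,"dy":0,"dz":0,"roll":0}]'
python3 -m handwheel '[{"dx":0,"dy":0,"dz":0,"roll":0},{"dx":0,"dy":0,"dz":0,"roll":0}]'
python3 -c "
from h import *
s=env.read_camera('side');t=env.read_camera('top')
rollers(t,s)
plan(.4535,-.379,.008,-30)
cv2.imwrite('pics/s16.png',cv2.resize(s[190:380,180:380],None,fx=3,fy=3,interpolation=cv2.INTER_CUBIC))"
```

```text
clock: 43.25
tcp_pos: [0.4529, -0.3768, 0.1056]
orientation: [0.0, 0.865, 0.501, 0.0]
wrist_force: [-0.3, 0.2, -0.1]
finger_gap: 0.0756
clock: 43.42
tcp_pos: [0.4534, -0.3746, 0.1056]
orientation: [-0.0, 0.865, 0.502, 0.0]
wrist_force: [-0.4, 0.6, 0.8]
finger_gap: 0.0756
roller [ 0.4553 -0.3769  0.0205] err 0.7 axis deg -27.7 [0.042 0.066]
t 43.52 tcp [ 0.4535 -0.3745  0.1056] yaw -29.7 gap 0.0757 F [0.7 1.2 0.3]
roll 0.04 (q6 est 80) then dx -0.19 dy 0.11 dz 4.88
```

View pics/s16.png

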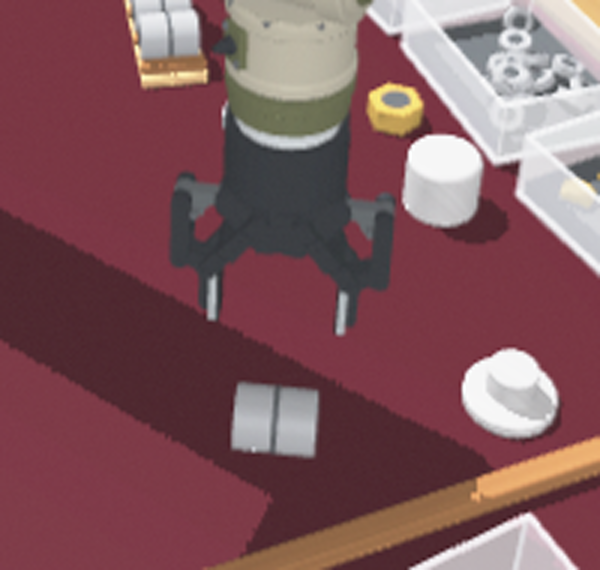

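The gripper is lined up over the last roller at (272,330), which hasn't moved.

```bash
python3 -m handwheel '[{"dx":-0.12,"dy":0.06,"dz":0.8,"roll":0},{"dx":0,"dy":0,"dz":1,"roll":0},{"dx":0,"dy":0,"dz":1,"roll":0},{"dx":0,"dy":0,"dz":1,"roll":0},{"dx":0,"dy":0,"dz":0.7,"roll":0},{"dx":0,"dy":0,"dz":0.3,"roll":0},{"dx":0,"dy":0,"dz":0,"roll":0},{"dx":0,"dy":0,"dz":0,"roll":0}]'; python3 -m handwheel '[{"dx":0,"dy":0,"dz":0,"roll":0},{"dx":0,"dy":0,"dz":0,"roll":0},{"dx":0,"dy":0,"dz":0,"roll":0},{"dx":0,"dy":0,"dz":0,"roll":0},{"dx":0,"dy":0,"dz":0,"roll":0},{"dx":0,"dy":0,"dz":0,"roll":0},{"dx":0,"dy":0,"dz":0,"roll":0},{"dx":0,"dy":0,"dz":0,"roll":0}]' 255 60
python3 -m handwheel '[{"dx":0,"dy":0,"dz":-0.5,"roll":0},{"dx":0,"dy":0,"dz":-1,"roll":0},{"dx":0,"dy":0,"dz":-1,"roll":-1},{"dx":0,"dy":0,"dz":-1,"roll":-1},{"dx":0,"dy":0,"dz":-1,"roll":-1},{"dx":0,"dy":0,"dz":-1,"roll":0},{"dx":0,"dy":0,"dz":-1,"roll":0},{"dx":0,"dy":0,"dz":0,"roll":0}]'
python3 -c "
from h import *
plan(.5444,.1127,.056,-11.5)"
```

```text
clock: 44.18
tcp_pos: [0.4534, -0.3779, 0.0097]
orientation: [0.0, 0.865, 0.502, 0.0]
wrist_force: [0.8, 0.0, 0.9]
finger_gap: 0.0753
clock: 44.85
tcp_pos: [0.4539, -0.379, 0.011]
orientation: [0.001, 0.865, 0.501, 0.001]
wrist_force: [-0.3, 1.1, 6.4]
finger_gap: 0.0551
clock: 45.52
tcp_pos: [0.4546, -0.3801, 0.144]
orientation: [0.003, 0.776, 0.63, 0.0]
wrist_force: [1.3, -1.6, -2.7]
finger_gap: 0.0554
t 45.52 tcp [ 0.4546 -0.3801  0.144 ] yaw -11.8 gap 0.0554 F [ 1.3 -1.6 -2.7]
roll -0.05 (q6 est 113) then dx 25.04 dy -0.51 dz 4.40
```

```bash
python3 -m handwheel '[{"dx":0.5,"dy":0,"dz":0,"roll":-0.05},{"dx":1,"dy":0,"dz":0,"roll":0},{"dx":1,"dy":0,"dz":0,"roll":0},{"dx":1,"dy":0,"dz":0,"roll":0},{"dx":1,"dy":0,"dz":0,"roll":0},{"dx":1,"dy":0,"dz":0,"roll":0},{"dx":1,"dy":0,"dz":0,"roll":0},{"dx":1,"dy":0,"dz":0,"roll":0}]'; python3 -m handwheel '[{"dx":1,"dy":-0.03,"dz":0,"roll":0},{"dx":1,"dy":-0.03,"dz":0,"roll":0},{"dx":1,"dy":-0.03,"dz":0,"roll":0},{"dx":1,"dy":-0.03,"dz":0,"roll":0},{"dx":1,"dy":-0.03,"dz":0,"roll":0},{"dx":1,"dy":-0.03,"dz":0,"roll":0},{"dx":1,"dy":-0.03,"dz":0,"roll":0},{"dx":1,"dy":-0.03,"dz":0,"roll":0}]'; python3 -m handwheel '[{"dx":1,"dy":-0.03,"dz":0,"roll":0},{"dx":1,"dy":-0.03,"dz":0,"roll":0},{"dx":1,"dy":-0.03,"dz":0,"roll":0},{"dx":1,"dy":-0.03,"dz":0,"roll":0},{"dx":1,"dy":-0.03,"dz":0,"roll":0},{"dx":1,"dy":-0.03,"dz":0,"roll":0},{"dx":1,"dy":0,"dz":0,"roll":0},{"dx":1,"dy":0,"dz":0,"roll":0}]'
python3 -m handwheel '[{"dx":1,"dy":0,"dz":0,"roll":0},{"dx":0.4,"dy":0,"dz":0.3,"roll":0},{"dx":0,"dy":0,"dz":0.5,"roll":0},{"dx":0,"dy":0,"dz":0.5,"roll":0},{"dx":0,"dy":0,"dz":0.5,"roll":0},{"dx":0,"dy":0,"dz":0,"roll":0},{"dx":0,"dy":0,"dz":0,"roll":0}]'
python3 -c "
from h import *
s=env.read_camera('side')
plan(.5444,.1127,.057,-11.5)
cv2.imwrite('pics/s17.png',cv2.resize(s[90:250,160:320],None,fx=3.5,fy=3.5,interpolation=cv2.INTER_CUBIC))"
```

```text
clock: 46.18
tcp_pos: [0.4818, -0.2288, 0.1371]
orientation: [-0.002, 0.774, 0.633, -0.0]
wrist_force: [0.2, -0.0, -3.4]
finger_gap: 0.0556
clock: 46.85
tcp_pos: [0.5086, -0.0715, 0.1372]
orientation: [-0.002, 0.774, 0.633, -0.001]
wrist_force: [1.1, -0.1, -3.6]
finger_gap: 0.0555
clock: 47.52
tcp_pos: [0.5368, 0.0855, 0.1372]
orientation: [-0.001, 0.774, 0.633, -0.001]
wrist_force: [-0.1, -0.2, -3.0]
finger_gap: 0.0545
clock: 48.1
tcp_pos: [0.5431, 0.1104, 0.1018]
orientation: [-0.001, 0.775, 0.632, -0.001]
wrist_force: [-0.2, 0.8, -2.0]
finger_gap: 0.0551
t 48.15 tcp [0.5439 0.1105 0.1027] yaw -11.6 gap 0.0549 F [ 0.6 -0.1 -2.7]
roll -0.02 (q6 est 113) then dx 0.11 dy 0.00 dz 2.29
```

View pics/s17.png

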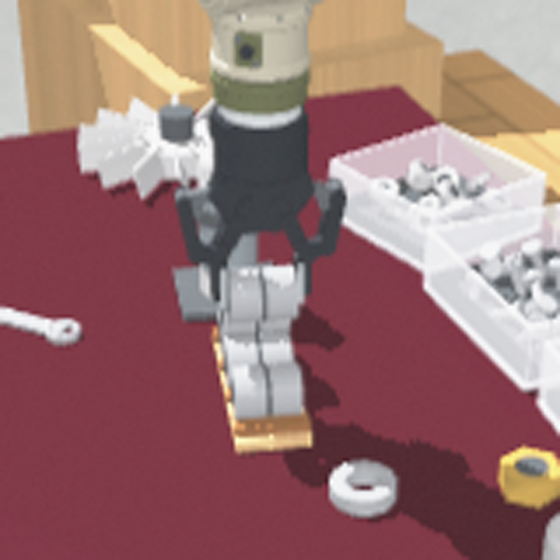

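The fifth roller is level over the gap between the -y and middle rollers. I'll lower it with a small correction.

```bash
python3 -m handwheel '[{"dx":0.08,"dy":0,"dz":0.4,"roll":0},{"dx":0,"dy":0,"dz":0.6,"roll":0},{"dx":0,"dy":0,"dz":0.6,"roll":0},{"dx":0,"dy":0,"dz":0.3,"roll":0},{"dx":0,"dy":0,"dz":0.15,"roll":0},{"dx":0,"dy":0,"dz":0,"roll":0},{"dx":0,"dy":0,"dz":0,"roll":0},{"dx":0,"dy":0,"dz":0,"roll":0}]'; python3 -m handwheel '[{"dx":0,"dy":0,"dz":0.06,"roll":0},{"dx":0,"dy":0,"dz":0,"roll":0},{"dx":0,"dy":0,"dz":0,"roll":0}]'
```

```text
clock: 48.82
tcp_pos: [0.5453, 0.113, 0.063]
orientation: [0.0, 0.775, 0.633, 0.001]
wrist_force: [-0.1, -0.8, -2.7]
finger_gap: 0.0552
clock: 49.07
tcp_pos: [0.5449, 0.113, 0.0614]
orientation: [0.0, 0.775, 0.633, 0.0]
wrist_force: [0.1, -0.1, -3.1]
finger_gap: 0.055
```

```bash
python3 -m handwheel '[{"dx":0,"dy":0,"dz":0.12,"roll":0},{"dx":0,"dy":0,"dz":0,"roll":0},{"dx":0,"dy":0,"dz":0,"roll":0}]';  python3 -m handwheel '[{"dx":0,"dy":0,"dz":0.07,"roll":0},{"dx":0,"dy":0,"dz":0,"roll":0},{"dx":0,"dy":0,"dz":0,"roll":0}]'
```

```text
clock: 49.32
tcp_pos: [0.5445, 0.1129, 0.0585]
orientation: [-0.0, 0.775, 0.633, -0.0]
wrist_force: [0.3, -0.3, -2.6]
finger_gap: 0.055
clock: 49.57
tcp_pos: [0.5449, 0.1132, 0.0576]
orientation: [-0.0, 0.775, 0.633, 0.0]
wrist_force: [-0.5, 1.2, -0.5]
finger_gap: 0.0551
```

```bash
python3 -m handwheel '[{"dx":0,"dy":0,"dz":0.07,"roll":0},{"dx":0,"dy":0,"dz":0,"roll":0},{"dx":0,"dy":0,"dz":0,"roll":0}]';python3 -m handwheel '[{"dx":0,"dy":0,"dz":0,"roll":0},{"dx":0,"dy":0,"dz":0,"roll":0},{"dx":0,"dy":0,"dz":0,"roll":0},{"dx":0,"dy":0,"dz":0,"roll":0},{"dx":0,"dy":0,"dz":-0.5,"roll":0},{"dx":0,"dy":0,"dz":-1,"roll":0},{"dx":0,"dy":0,"dz":-1,"roll":0},{"dx":0,"dy":0,"dz":-1,"roll":0}]' 30
python3 -m handwheel '[{"dx":-1,"dy":0,"dz":-1,"roll":0},{"dx":-1,"dy":0,"dz":-1,"roll":0},{"dx":-1,"dy":0,"dz":-1,"roll":0},{"dx":-1,"dy":0,"dz":-1,"roll":0},{"dx":-1,"dy":0,"dz":-1,"roll":0},{"dx":-1,"dy":0,"dz":-1,"roll":0},{"dx":-1,"dy":0,"dz":-0.5,"roll":0},{"dx":-1,"dy":0,"dz":0,"roll":0}]'
python3 -c "
from h import *
s=env.read_camera('side');t=env.read_camera('top')
plan(.576,.306,.22,-11.5)
rollers(t,s)
cv2.imwrite('pics/s18.png',cv2.resize(s[90:250,160:320],None,fx=3.5,fy=3.5,interpolation=cv2.INTER_CUBIC))"
```

```text
clock: 49.82
tcp_pos: [0.545, 0.1133, 0.0574]
orientation: [0.0, 0.775, 0.633, 0.001]
wrist_force: [-3.8, 1.4, 9.0]
finger_gap: 0.055
clock: 50.48
tcp_pos: [0.5445, 0.1128, 0.1271]
orientation: [-0.0, 0.775, 0.632, -0.0]
wrist_force: [1.8, -1.2, 0.4]
finger_gap: 0.0752
clock: 51.15
tcp_pos: [0.5138, -0.0452, 0.2596]
orientation: [0.002, 0.775, 0.633, 0.002]
wrist_force: [0.4, -0.1, -0.2]
finger_gap: 0.0758
t 51.25 tcp [ 0.5128 -0.0462  0.2574] yaw -11.7 gap 0.0755 F [ 0.5 -0.4 -0.4]
roll -0.04 (q6 est 129) then dx 17.89 dy -0.41 dz 1.87
```

View pics/s18.png

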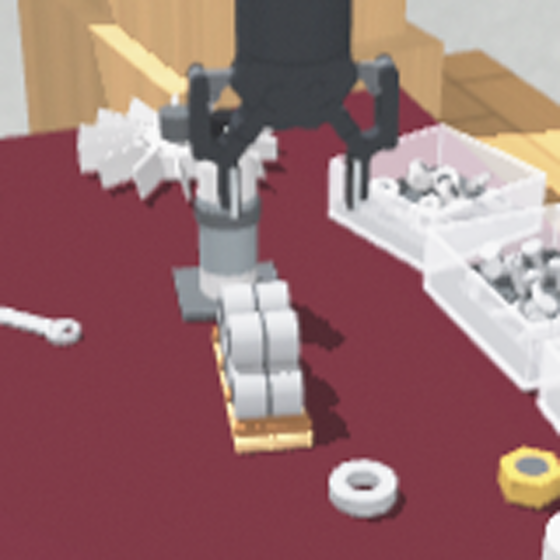

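All five rollers are stacked, with the second layer at about (234,186) and (233,174) in the full frame. Before the second mist I'll check both full frames for a hidden sixth roller.

```bash
python3 -m handwheel '[{"dx":1,"dy":0,"dz":0,"roll":0},{"dx":1,"dy":0,"dz":0,"roll":0},{"dx":1,"dy":0,"dz":0,"roll":0},{"dx":1,"dy":0,"dz":0,"roll":0},{"dx":1,"dy":0,"dz":0,"roll":0},{"dx":1,"dy":0,"dz":0,"roll":0},{"dx":1,"dy":0,"dz":0,"roll":0},{"dx":1,"dy":0,"dz":0,"roll":0}]' 255 40
python3 -m handwheel '[{"dx":1,"dy":0,"dz":0,"roll":0},{"dx":1,"dy":0,"dz":0,"roll":0},{"dx":1,"dy":0,"dz":0,"roll":0},{"dx":1,"dy":0,"dz":0,"roll":0},{"dx":1,"dy":0,"dz":0,"roll":0},{"dx":1,"dy":0,"dz":0,"roll":0},{"dx":1,"dy":-0.2,"dz":0,"roll":0},{"dx":1,"dy":-0.2,"dz":0,"roll":0}]'
python3 -m handwheel '[{"dx":1,"dy":0,"dz":0,"roll":0},{"dx":0.9,"dy":0,"dz":0,"roll":0},{"dx":0,"dy":0,"dz":0.5,"roll":0},{"dx":0,"dy":0,"dz":0.5,"roll":0},{"dx":0,"dy":0,"dz":0.5,"roll":0},{"dx":0,"dy":0,"dz":0,"roll":0},{"dx":0,"dy":0,"dz":0,"roll":0}]'
python3 - <<'E'
from h import *
s=env.read_camera('side');t=env.read_camera('top')
plan(.576,.306,.19,-11.5)
cv2.imwrite('pics/s19.png',s);cv2.imwrite('pics/t19.png',t)
cv2.imwrite('pics/t19z.png',cv2.resize(t[150:240,110:270],None,fx=4.5,fy=4.5,interpolation=cv2.INTER_CUBIC))
E
```

```text
clock: 51.92
tcp_pos: [0.5444, 0.1146, 0.256]
orientation: [-0.0, 0.774, 0.633, -0.0]
wrist_force: [0.4, -0.7, 0.1]
finger_gap: 0.0003
clock: 52.58
tcp_pos: [0.5684, 0.2729, 0.2557]
orientation: [-0.0, 0.774, 0.633, -0.0]
wrist_force: [0.2, 0.4, 0.1]
finger_gap: -0.0004
clock: 53.17
tcp_pos: [0.5755, 0.3074, 0.2246]
orientation: [-0.0, 0.775, 0.632, -0.001]
wrist_force: [-0.0, -0.3, 0.1]
finger_gap: -0.0003
t 53.27 tcp [0.5764 0.3077 0.2262] yaw -11.6 gap -0.0001 F [ 0.6 -1.1 -0. ]
roll -0.02 (q6 est 129) then dx -0.09 dy -0.00 dz 1.81
```

View pics/s19.png

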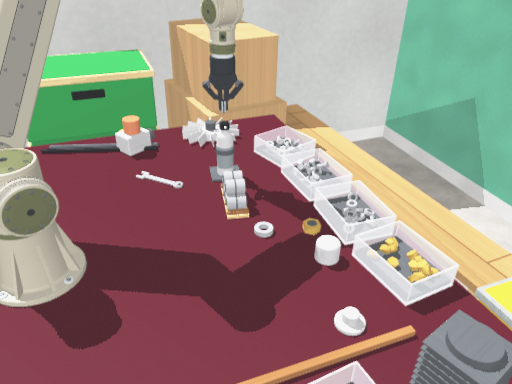

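View pics/t19.png

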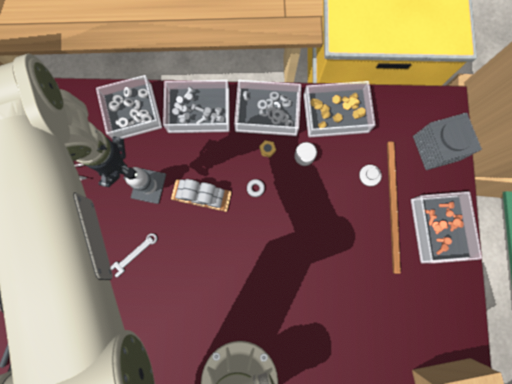

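View pics/t19z.png

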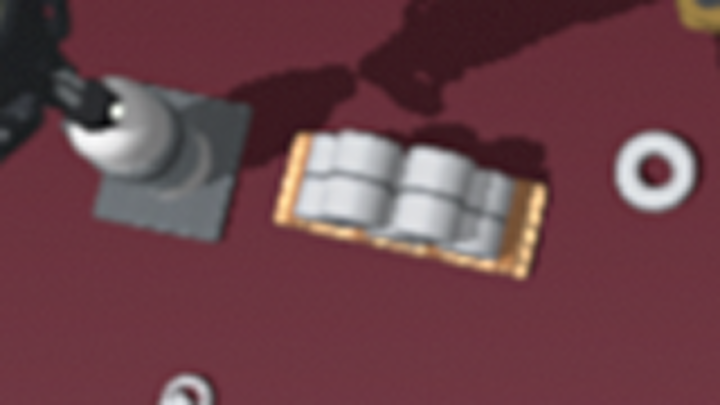

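No loose roller shows in either full frame. The pyramid is intact at (203,193) in the top view and (235,192) in the side view, and the other wares haven't moved. Second mist.

```bash
python3 -m handwheel '[{"dx":-0.05,"dy":0,"dz":0.7,"roll":0},{"dx":0,"dy":0,"dz":0.6,"roll":0},{"dx":0,"dy":0,"dz":0.3,"roll":0},{"dx":0,"dy":0,"dz":0.2,"roll":0},{"dx":0,"dy":0,"dz":0,"roll":0},{"dx":0,"dy":0,"dz":0,"roll":0}]';python3 -m handwheel '[{"dx":0,"dy":0,"dz":0.25,"roll":0},{"dx":0,"dy":0,"dz":0.2,"roll":0},{"dx":0,"dy":0,"dz":0,"roll":0},{"dx":0,"dy":0,"dz":0,"roll":0}]'
```

```text
clock: 53.77
tcp_pos: [0.5765, 0.3074, 0.1905]
orientation: [0.0, 0.775, 0.632, 0.0]
wrist_force: [1.0, 0.1, 0.4]
finger_gap: -0.0002
clock: 54.1
tcp_pos: [0.5771, 0.3078, 0.1821]
orientation: [0.0, 0.775, 0.633, 0.001]
wrist_force: [0.9, 0.1, 6.7]
finger_gap: 0.0
```

```bash
python3 -m handwheel '[{"dx":0,"dy":0,"dz":0.15,"roll":0},{"dx":0,"dy":0,"dz":0.1,"roll":0},{"dx":0,"dy":0,"dz":0,"roll":0},{"dx":0,"dy":0,"dz":0,"roll":0},{"dx":0,"dy":0,"dz":0,"roll":0}]'; python3 -m handwheel '[{"dx":0,"dy":0,"dz":-0.5,"roll":0},{"dx":0,"dy":0,"dz":-1,"roll":0},{"dx":0,"dy":0,"dz":-1,"roll":0},{"dx":0,"dy":0,"dz":-1,"roll":0},{"dx":0,"dy":0,"dz":-1,"roll":0},{"dx":0,"dy":0,"dz":0,"roll":0},{"dx":0,"dy":0,"dz":0,"roll":0},{"dx":0,"dy":0,"dz":0,"roll":0}]'
python3 - <<'E'
from h import *
s=env.read_camera('side');t=env.read_camera('top')
print(env.get_state()["tcp_pos"])
cv2.imwrite('pics/s20.png',cv2.resize(s[90:250,160:320],None,fx=3.5,fy=3.5,interpolation=cv2.INTER_CUBIC))
cv2.imwrite('pics/t20.png',cv2.resize(t[150:240,110:270],None,fx=4.5,fy=4.5,interpolation=cv2.INTER_CUBIC))
g2=lambda h:(h[...,1]<45)&(h[...,2]>100)
for b in blobs(t,g2,100,1400):
  if 170<b["u"]<235 and 170<b["v"]<215: print(b["a"],b["u"],b["v"],ax(b),cast("top",b["u"],b["v"],.05))
for n,X in(("low0",(.539,.088,.032)),("low2",(.559,.186,.032)),("mid0",(.544,.1125,.068)),("mid1",(.554,.1615,.068))): print(n,proj("top",X),proj("side",X))
E
```

```text
clock: 54.52
tcp_pos: [0.5773, 0.3079, 0.1809]
orientation: [0.001, 0.775, 0.633, 0.003]
wrist_force: [-4.6, -2.1, 19.9]
finger_gap: 0.0002
clock: 55.18
tcp_pos: [0.576, 0.3075, 0.265]
orientation: [-0.0, 0.775, 0.633, -0.0]
wrist_force: [0.6, 0.8, -0.5]
finger_gap: -0.0003
[0.57561493 0.30731916 0.26429128]
913.71875 199.40842282567803 192.5620390004218 ((199.653564453125, 192.28384399414062), (46.47007751464844, 22.353639602661133), 12.425942420959473) [0.54914944 0.1357413  0.05      ]
low0 [215.44970834 197.08399965] [235.90116872 201.97748762]
low2 [184.33413165 190.16883159] [231.55669105 184.6583454 ]
mid0 [206.12854124 193.33409864] [234.70366031 187.16187785]
mid1 [190.07645314 189.76925448] [232.50435013 178.70341241]
```

View pics/s20.png

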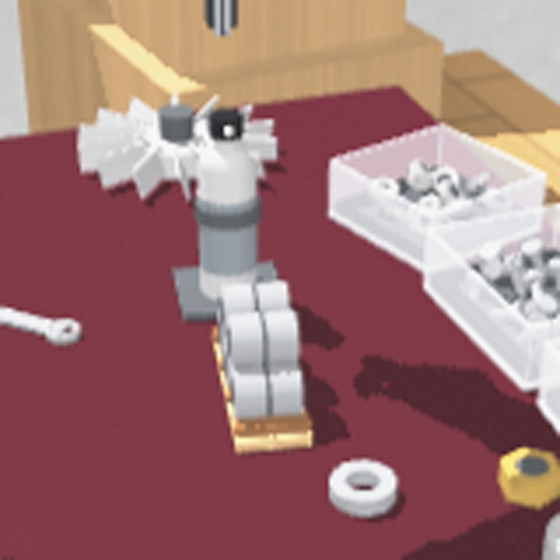

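View pics/t20.png

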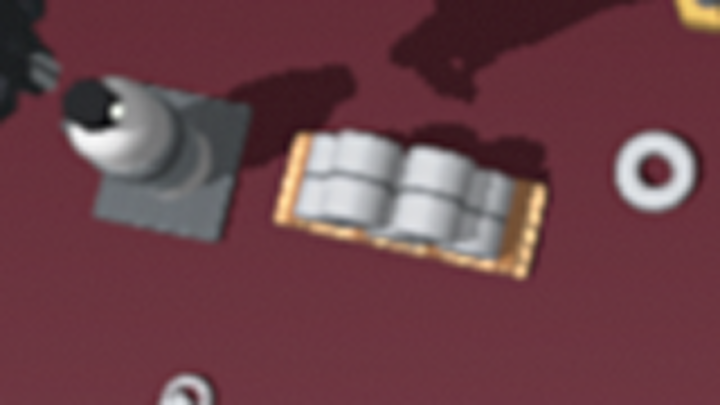

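After the mist the cap is up again at (224,125). The second-layer rollers show at (190,190) and (206,193) in the top view, against predicted centres of (190.1,189.8) and (206.1,193.3). Nothing is touching the pile, so I'm handing in.

```bash
python3 -c "
from workcell import env
print(env.hand_in())"
```

```text
the job is handed in; nothing more can be done
None
```

The job is done and handed in at about 55 s. Five rollers were present, and all five are in the pyramid.

**What I did:** I laid three rollers in the grooves and pressed the cap to its hard stop (z = 0.181 m, 22 N), then let it spring back. After that I saddled the last two in the gaps over grooves 0–1 and 1–2, and pressed and released the cap again (z = 0.181 m, 20 N).

**Last checks:**
- **Bottom row:** the three rollers measured within about 2 mm of their places before the second layer went on.
- **Second layer:** both rollers made contact at the expected height and appear within about 1 px of their predicted spots in the top view. I judged this by eye rather than by a separate measurement.
- **Scene:** no loose roller was left in either full view, the other wares looked unmoved, the cap was up and the arm was clear.
- **Disturbances:** I saw no knocked roller and no slipped grip.

**Disagreements:** my first two-view reading of the cap height was 194 mm, against 188 mm by the text. The press itself met the cap at about 188–190 mm. The two-view height of the whole rack outline came out low (4 mm), so I located the rack from its batten tops instead.

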